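# Spread out the tea-light stack

## Task

Take the tea-light stack apart and set each piece upright in the middle of its own place: the smoked glass votive on the small round wooden coaster, the two-cup tier on the closed lid of the wooden box, the three-cup tier on the square cork mat, and the four-cup bottom tier on the large round slate. Keep every piece level and set it down rather than dropping it, and leave the potted succulent and the pillar candle where they are.

Things in the scene. Friction and masses are not known exactly. Their poses are not given: they have to be found in the camera images.
- votive_mid (a point): Smoked glass votive: round open cup, 54 mm outside diameter (50 mm at the very bottom), 62 mm tall, about 150 g, at the top of the stack at the start. Its foot, 48 mm square, has a 10 mm deep socket that sits loosely over the stem of the two-cup tier. This point: on its axis, half-way up, 31 mm above its foot; z up.
- tier_two_mid (a point): Two-cup tier (second from top): grey oblong plate 44 x 108 mm (y), two aluminium tea-light cups, about 140 g. Foot 48 mm square; round stem (the handle) 24 mm thick, top 70 mm above the foot; plate top at 16 mm, cups (39 mm wide) up to 32 mm, bare stem above. A 10 mm deep socket in the foot sits loosely over the stem below: lift straight up. This point: on the stem axis, 35 mm above the foot; z up.
- tier_three_mid (a point): Three-cup tier (third from top): grey round plate 112 mm wide, three aluminium tea-light cups, about 200 g. Foot 48 mm square; round stem (the handle) 24 mm thick, top 70 mm above the foot; plate top at 16 mm, cups (39 mm wide) up to 32 mm, bare stem above. A 10 mm deep socket in the foot sits loosely over the stem below: lift straight up. This point: on the stem axis, 35 mm above the foot; z up.
- tier_four_mid (a point): Four-cup tier (bottom of the stack): grey square plate 130 x 130 mm, four aluminium tea-light cups, about 260 g. Foot 48 mm square; round stem (the handle) 24 mm thick, top 70 mm above the foot; plate top at 16 mm, cups (39 mm wide) up to 32 mm, bare stem above. A 10 mm deep socket in the foot sits loosely over the stem below: lift straight up. This point: on the stem axis, 35 mm above the foot; z up.
- coaster_top (a point): Place for the votive: small round dark wooden coaster, 86 mm in diameter, 5 mm thick, fixed. This point: middle of its top face.
- box_top (a point): Place for the two-cup tier: wooden box with a hinged lid, closed, 120 mm (its x) x 160 mm (its y), 68 mm tall with the lid, fixed to the shelf; the lid's top is flat, with no knob (a thin brass catch on the front). This point: middle of the lid's top face.
- cork_top (a point): Place for the three-cup tier: square cork mat, 124 x 124 mm, 5 mm thick, fixed. This point: middle of its top face.
- slate_top (a point): Place for the four-cup tier: large round slate board, dark grey, 160 mm in diameter, 6 mm thick, fixed. This point: middle of its top face.
- succulent: Bystander: loose small terracotta pot, 56 mm wide at the top and 50 mm tall, with a green succulent up to about 75 mm, standing among the places; origin at the centre of its underside. Not to be moved.
- pillar: Bystander: loose cream pillar candle, 52 mm in diameter, 85 mm tall, standing among the places; origin at the centre of its underside. Not to be moved.

How it is judged:
By the outcome, as a careful person would: the job done as asked, in the order asked, and still so for the second after the job is handed in, with the robot touching nothing.
It also fails if it takes over 118 s, if anything falls off the work surface, if the arm or the gripper's body presses on something with over 40 N, if the wrist force passes 120 N, or if a joint passes its speed limit or range.

## Robot

A 6-joint arm with a two-finger parallel gripper is mounted at the origin on the work surface. World frame = base frame: x ahead of the robot, y to its left, z up, the work surface at z = 0. Lengths are in m, angles in rad, forces in N, time in s.
With the tool pointing down it reaches from about 0.25 to 0.775 m from the base axis. Payload 4 kg.
Tool frame: the origin (TCP) lies midway between the tips of the shut fingers; the grasp point (between the pads) lies 19 mm behind it; z points along the fingers, y is the direction in which the jaws open and shut (so a half turn about z gives the same grasp; the last joint's range is limited). The gripper opens to 85 mm and grips with 20 to 120 N. Pads are 22 mm wide; open, the fingers measure 114 mm over their backs; the gripper's body (76 mm by 85 mm) begins 54 mm behind the grasp point. The pads swing forward as they close: fully open they stand 13 mm farther back than shut.
Start: joints at [-1.352, 0.087, 1.371, -0, 1.684, -0.103], TCP at [0.174, -0.522, 0.197] pointing down, gripper open.
Joint ranges: [-3.1, 3.1], [-0.76, 2.03], [0.27, 2.55], [-1.08, 4.22], [0.17, 2.65], [-2.57, 2.57]. Speed limits (rad/s): [2.79, 2.79, 3.14, 3.14, 3.14, 3.14].

## Interface

Orientations are given as a unit quaternion [x, y, z, w].
In Python, from cell import * gives the robot as it stands.
- The arm moves only by the tool jog_arm, never from a script. Its argument "motion" is a list of rows, each a list of 3 entries, a list of its own where there are three numbers: the shift along the tool's x, y, z in cm, then the turn, a rotation vector about the tool's x, y, z in rad, then the opening in per cent of the stroke, from 0 (shut) to 100 (fully open). A call has 1 to 10 rows; each row is the pose to reach, as a shift and turn from the pose measured when the call began, along the tool's axes at that moment; what a row does not reach only later rows make up. A row lasts 1/8 s, in which the tool goes at most 62.5 mm and 10.7 degrees, less where a joint would pass 70% of its speed; a pose out of reach is approached as far as the arm can. A call with a gripper value outside its range is refused whole. The fingers move at their own pace and stop on an object; the grip force is fixed at half the most. Time passes only in rows, so rows that repeat a pose let the fingers close. It gives the time, the measured TCP pose, the force and the opening at its end, in the units of the state.
- state(): the state, without advancing time (a new reading comes with each control period).
- capture(name): name is "scene" or "top"; returns the picture (420x560x3 uint8, red, green, blue); there is no depth.
- camera_info(name): a dict with "fx", "fy", "cx", "cy" (pixels), "extrinsics" (4x4, takes a point from camera to world coordinates). Camera axes: x right, y down, z forward; pixel columns grow to the right and rows downward; lengths in m; the calibration is good to about 2 mm. A picture is of the moment at which its call begins. camera_info takes no time and is no camera call.
- close_job(): hands the job in, once; it reports no verdict.
The state is a dict: "t": time; "joint_positions": joint angles; "joint_velocities": joint speeds; "effort": joint torques, N m; "eef_pos": TCP position; "orientation": TCP orientation; "wrist_force": force on the tool from outside, world axes, zero at the start; "moment": the same for the moment, N m; "opening": finger opening in m.
Only numpy, scipy, OpenCV 4.12 (cv2) and the standard library are available. Lean on these libraries where they do the work, as an engineer would, in place of code of your own. Each camera call takes 0.05 s, during which the arm holds its last target.

## Working session

There is one attempt and no reset: what is moved stays moved. The work goes in short steps, Python scripts to look and compute and a tool call to move; the robot and the scene stay as the last step left them, time stands still between calls to the robot, and variables do not carry over. Pictures are saved under pics/ and viewed, and the job is handed in when it is done.

Besides the shell and the picture viewer there is one more tool, called after "Request:" by a JSON object that holds its "name" and its "arguments". jog_arm: Moves the arm, as the interface text tells. Its arguments: {"type":"object","properties":{"motion":{"type":"array"}},"required":["motion"]}

```bash
mkdir -p pics; ls
python3 - <<'E'
from cell import *
import cv2
s=state();print(s)
for n in("scene","top"):
    im=capture(n);cv2.imwrite(f"pics/{n}0.png",im[:,:,::-1]);c=camera_info(n);print(n,c)
E
```

```text
pics
{'t': 0.0, 'joint_positions': array([-1.35208748e+00,  8.79844564e-02,  1.37231456e+00, -5.99112576e-06,
        1.68361584e+00, -1.03094840e-01]), 'joint_velocities': array([ 0.00058979,  0.00037864,  0.00120428,  0.0014104 ,  0.00100536,
       -0.00192806]), 'effort': array([-4.58847207e-04, -3.51873064e+01, -3.13269138e+01, -2.32524144e-04,
        1.10449648e-02, -2.60416542e-07]), 'eef_pos': array([ 0.1738182 , -0.52117813,  0.19559255]), 'orientation': array([ 9.87082590e-01,  1.60208027e-01, -7.00544421e-05, -1.15899152e-03]), 'wrist_force': array([ 1.11693702,  0.24460333, -0.00510889]), 'moment': array([-0.00577678, -0.00092926,  0.04197683]), 'opening': 0.08549207648763368}
scene {'fx': 435.3724516539638, 'fy': 435.3724516539638, 'cx': 279.80598194965603, 'cy': 198.86265679702524, 'extrinsics': array([[ 0.38061227,  0.64391747, -0.66370521,  1.3602448 ],
       [ 0.92451719, -0.24940131,  0.28821339, -0.33951719],
       [ 0.02005669, -0.72330442, -0.69023796,  0.98245644],
       [ 0.        ,  0.        ,  0.        ,  1.        ]])}
top {'fx': 443.13364193745923, 'fy': 443.13364193745923, 'cx': 288.53281699219923, 'cy': 204.9105066029299, 'extrinsics': array([[-9.07028990e-03, -9.90373906e-01,  1.38120440e-01,
         3.93116275e-01],
       [-9.99932000e-01,  7.97063296e-03, -8.51261565e-03,
        -7.55631133e-04],
       [ 7.32976509e-03, -1.38188259e-01, -9.90378857e-01,
         1.30793392e+00],
       [ 0.00000000e+00,  0.00000000e+00,  0.00000000e+00,
         1.00000000e+00]])}
```

View pics/scene0.png

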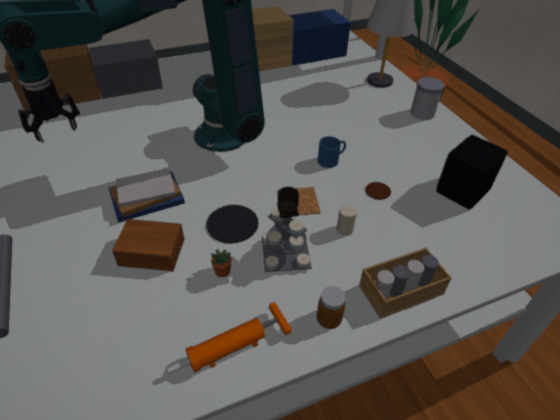

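View pics/top0.png

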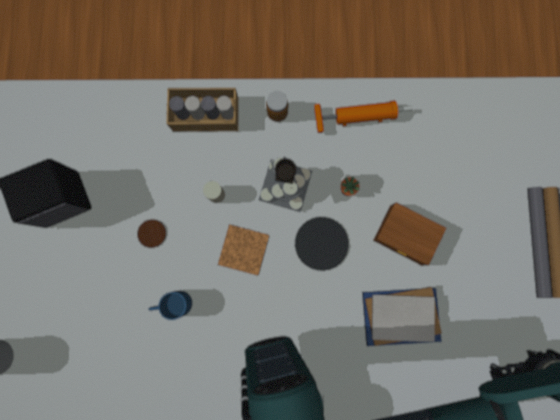

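```bash
cat > h.py <<'E'
from cell import *
import cv2, numpy as np
from scipy.spatial.transform import Rotation as R
def ray(n,uv,z):
    c=camera_info(n);E=c["extrinsics"];d=E[:3,:3]@np.array([(uv[0]-c["cx"])/c["fx"],(uv[1]-c["cy"])/c["fy"],1]);o=E[:3,3]
    return o+d*(z-o[2])/d[2]
def proj(n,p):
    c=camera_info(n);E=c["extrinsics"];q=E[:3,:3].T@(np.array(p)-E[:3,3]);return np.array([c["fx"]*q[0]/q[2]+c["cx"],c["fy"]*q[1]/q[2]+c["cy"]])
E
python3 - <<'E'
import cv2
a=cv2.imread("pics/scene0.png");b=cv2.imread("pics/top0.png")
cv2.imwrite("pics/sz.png",cv2.resize(a[160:290,100:400],None,fx=2.6,fy=2.6,interpolation=2))
cv2.imwrite("pics/tz.png",cv2.resize(b[140:300,120:460],None,fx=2.35,fy=2.35,interpolation=2))
E
```

```text
(no output)
```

View pics/sz.png

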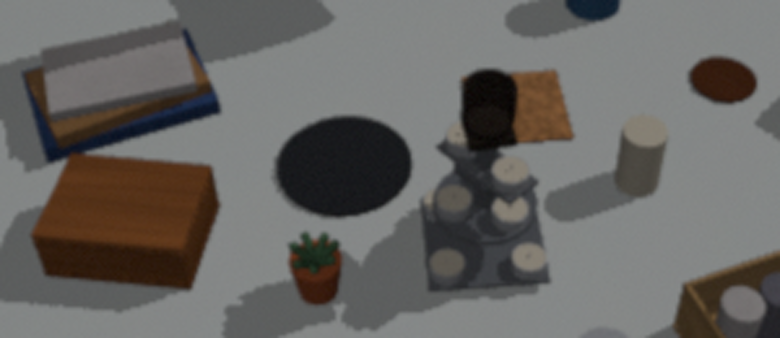

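View pics/tz.png

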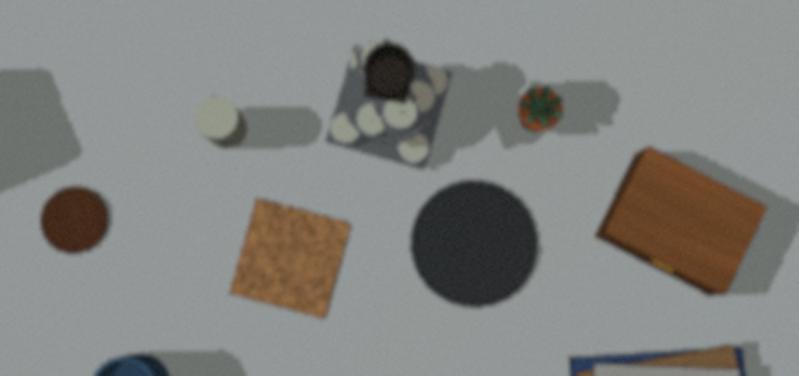

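Run:
```python
from h import *
im=cv2.imread("pics/top0.png");hsv=cv2.cvtColor(im,cv2.COLOR_BGR2HSV)
for n,p in dict(coaster=(152,234),cork=(244,250),slate=(322,243),box=(405,234),boxside=(383,238),pil=(214,190),vot=(286,172),plate=(300,195),table=(250,300),shadow=(250,193)).items(): print(n,hsv[p[1],p[0]])
def comp(m,seed):
    m=cv2.morphologyEx(m.astype(np.uint8),cv2.MORPH_OPEN,np.ones((3,3)))
    k,l=cv2.connectedComponents(m);i=l[seed[1],seed[0]]
    c,_=cv2.findContours((l==i).astype(np.uint8),0,1); return max(c,key=cv2.contourArea)
h,s,v=[hsv[...,i].astype(int) for i in range(3)]
def rep(n,m,seed,z):
    c=comp(m,seed)[:,0,:]
    P=np.array([ray("top",p,z)[:2] for p in c],np.float32)
    e=cv2.minEnclosingCircle(P);r=cv2.minAreaRect(P)
    M=cv2.moments(P.reshape(-1,1,2));print(n,"circ",np.round(e[0],4),round(e[1]*2e3,1),"rect",np.round(r[0],4),np.round(np.array(r[1])*1e3,1),round(r[2],1),"cen",round(M['m10']/M['m00'],4),round(M['m01']/M['m00'],4))
rep("coaster",s>90,(152,234),.005)
rep("cork",s>90,(244,250),.005)
rep("slate",v<75,(322,243),.006)
rep("box",s>90,(405,234),.068)
rep("votive",v<50,(286,172),.242)
rep("pillar",(s>25)&(v>100)&(h>15)&(h<40),(214,190),.085)
```

```text
coaster [ 11 164  67]
cork [ 15 134 129]
slate [110  17  44]
box [ 13 158 105]
boxside [ 14 166 103]
pil [ 42  22 151]
vot [15 78 39]
plate [90  8 64]
table [ 90   7 150]
shadow [ 65  13 115]
coaster circ [0.4947 0.3912] 78.2 rect [0.4936 0.3912] [74.  73.3] 1.7 cen 0.4944 0.3912
cork circ [0.4444 0.1221] 163.0 rect [0.4449 0.1217] [119.8 118.9] 74.4 cen 0.4446 0.1217
slate circ [ 0.4611 -0.108 ] 156.0 rect [ 0.4603 -0.1078] [149.9 149.3] 89.3 cen 0.4607 -0.1076
box circ [ 0.4824 -0.3517] 196.2 rect [ 0.4817 -0.3507] [164.4 125. ] 61.9 cen 0.4822 -0.3513
votive circ [ 0.6261 -0.0013] 59.1 rect [ 0.6272 -0.0033] [46.7 52.6] 89.6 cen 0.6265 -0.0023
pillar circ [0.657  0.0082] 1966.3 rect [0.5872 0.0085] [1664.7 1185.6] 89.8 cen 0.6031 0.0109
```

Run:
```python
import cv2,numpy as np
a=cv2.imread("pics/scene0.png");b=cv2.imread("pics/top0.png")
def z(im,x,y,w,h,f):
    r=cv2.resize(im[y:y+h,x:x+w],None,fx=f,fy=f,interpolation=2);r=np.clip(r.astype(float)*1.6,0,255).astype(np.uint8)
    for i in range(0,w,10):cv2.putText(r,str(x+i),(i*f,8),0,.28,(0,255,0));cv2.line(r,(i*f,10),(i*f,14),(0,255,0))
    for i in range(0,h,10):cv2.putText(r,str(y+i),(0,i*f+4),0,.28,(0,255,0))
    return r
cv2.imwrite("pics/z1.png",np.hstack([z(b,370,195,80,75,5),z(a,110,215,80,75,5)]))
cv2.imwrite("pics/z2.png",np.hstack([z(b,250,150,70,70,5),z(a,255,180,65,100,5)[:350],z(a,255,180,65,100,5)[:350]*0][:2]))
cv2.imwrite("pics/z3.png",z(a,250,182,75,94,6))
```

```text
(no output)
```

View pics/z1.png

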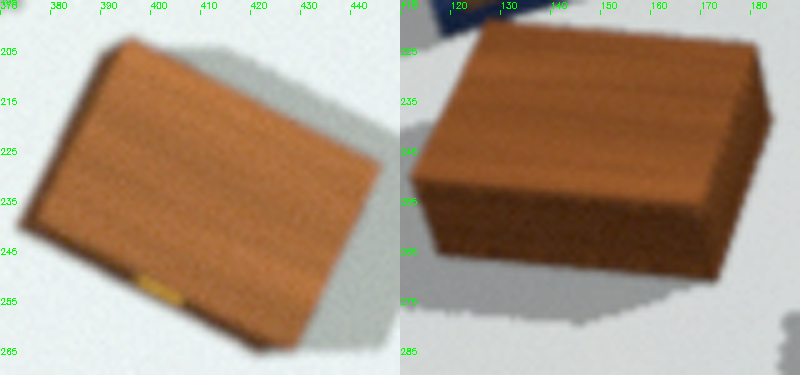

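View pics/z2.png

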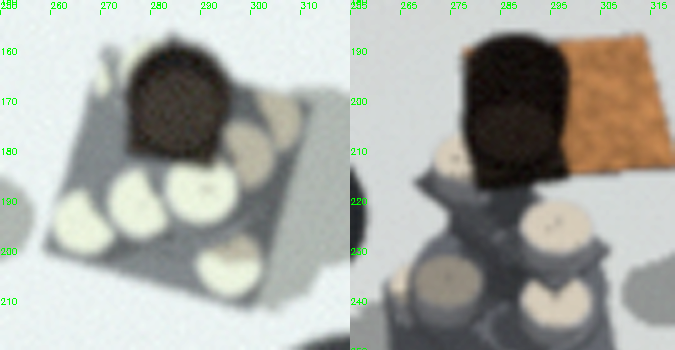

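View pics/z3.png

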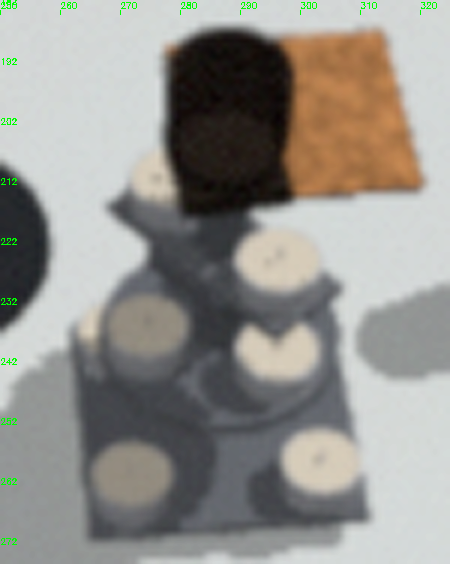

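Run:
```python
from h import *
r=lambda *a:np.round(ray(*a)[:2],4)
print("plate diag mids top",(r("top",(257,200),.016)+r("top",(312,171),.016))/2,"scene",(r("scene",(264,271),.016)), r("scene",(311,268),.016), r("scene",(262,237),.016))
print("corners top",r("top",(257,200),.016),r("top",(301,212),.016),r("top",(312,171),.016))
print("rim",r("top",(284.8,168.7),.242),r("scene",(288.1,194.1),.242))
print("lid top",[r("top",p,.068) for p in((394.5,202.5),(444.5,227.5),(428,264.5),(376,240))])
print("lid scene",[r("scene",p,.068) for p in((129,219.5),(181,224),(171,256),(112.5,250))])
# scene masks
im=cv2.imread("pics/scene0.png");hsv=cv2.cvtColor(im,cv2.COLOR_BGR2HSV)
h,s,v=[hsv[...,i].astype(int) for i in range(3)]
for n,m,sd,z in(("coaster",s>90,(378,190),.005),("slate",v<60,(232,223),.006)):
    k,l=cv2.connectedComponents(m.astype(np.uint8));c,_=cv2.findContours((l==l[sd[1],sd[0]]).astype(np.uint8),0,1);c=c[0][:,0]
    P=np.array([ray("scene",p,z)[:2] for p in c],np.float32);print(n,cv2.minAreaRect(P))
print("pillar",r("top",(214,190.5),.085),"succ",r("top",(349.5,186),.05))
```

```text
plate diag mids top [ 0.6316  -0.00085] scene [ 0.6798 -0.0852] [0.7179 0.0391] [ 0.5623 -0.0467]
corners top [0.5886 0.0809] [ 0.552  -0.0483] [ 0.6746 -0.0826]
rim [ 0.6317 -0.0016] [ 0.6398 -0.0045]
lid top [array([ 0.5705, -0.3116]), array([ 0.4984, -0.4495]), array([ 0.3957, -0.3976]), array([ 0.4649, -0.2553])]
lid scene [array([ 0.4038, -0.3943]), array([ 0.4751, -0.2601]), array([ 0.5799, -0.3112]), array([ 0.5025, -0.4521])]
coaster ((0.5006791949272156, 0.38991349935531616), (0.07883643358945847, 0.07412225008010864), 68.91896057128906)
slate ((0.46628761291503906, -0.10909741371870041), (0.1536983847618103, 0.15553486347198486), 69.79271697998047)
pillar [0.606  0.1967] succ [ 0.6222 -0.188 ]
```

```bash
cat >> h.py <<'E'
def go(*pts):
    s=state();Rt=R.from_quat(s["orientation"]);D=R.from_quat([1,0,0,0])
    print("t",round(s["t"],2),"eef",np.round(s["eef_pos"],4),"F",np.round(s["wrist_force"],1),"op",round(s["opening"],4),"turn",np.round((Rt.inv()*D).as_rotvec(),3))
    for p in pts: print(p,"->",np.round(Rt.inv().apply(np.array(p)-s["eef_pos"])*100,2))
E
python3 - <<'E'
from h import *
go((.3,-.45,.36),(.48,0,.36),(.632,0,.36))
E
```

```text
t 0.1 eef [ 0.1738 -0.5212  0.1957] F [ 0.1  0.1 -0.3] op 0.0855 turn [-0.002  0.     0.322]
(0.3, -0.45, 0.36) -> [ 14.22  -2.8  -16.42]
(0.48, 0, 0.36) -> [ 45.53 -39.8  -16.34]
(0.632, 0, 0.36) -> [ 59.95 -34.99 -16.34]
```

Request:
{"name": "jog_arm", "arguments": {"motion": [[[0,0,-6],[0,0,0.1],100],[[3,-2,-12],[0,0,0.2],100],[[8,-4,-16.3],[-0.002,0,0.322],100],[[13,-8,-16.3],[-0.002,0,0.322],100],[[18,-12,-16.3],[-0.002,0,0.322],100],[[23,-16,-16.3],[-0.002,0,0.322],100],[[28,-20,-16.3],[-0.002,0,0.322],100],[[33,-25,-16.3],[-0.002,0,0.322],100],[[38,-30,-16.3],[-0.002,0,0.322],100],[[43,-35,-16.3],[-0.002,0,0.322],100]]}}

```text
t: 1.35
eef_pos: [0.4532, -0.0882, 0.359]
orientation: [1.0, -0.0, -0.0, -0.0]
wrist_force: [0.9, 0.2, -0.0]
opening: 0.0853
```

Run:
```python
from h import *
go((.5,0,.34),(.632,0,.34))
```

```text
t 1.35 eef [ 0.4532 -0.0882  0.359 ] F [ 0.9  0.2 -0. ] op 0.0853 turn [-0.     0.001 -0.   ]
(0.5, 0, 0.34) -> [ 4.68 -8.82  1.9 ]
(0.632, 0, 0.34) -> [17.88 -8.82  1.89]
```

Request:
{"name": "jog_arm", "arguments": {"motion": [[[0.8,2,5],[0,0,0],0],[[0.8,2,10],[0,0,0],0],[[0.8,2,15],[0,0,0],0],[[0.8,2,20],[0,0,0],0],[[0.8,2,25],[0,0,0],0],[[0.8,2,30],[0,0,0],0],[[0.8,2,31.9],[0,0,0],0],[[0.8,2,31.9],[0,0,0],0],[[0.8,2,31.9],[0,0,0],0]]}}

```text
t: 2.48
eef_pos: [0.4619, -0.1084, 0.0411]
orientation: [1.0, -0.0, 0.001, 0.0]
wrist_force: [-0.2, 0.6, 0.5]
opening: -0.0
```

```bash
cat >> h.py <<'E'
def zoom(im,x,y,w,h,f,g=2.0):
    r=cv2.resize(im[y:y+h,x:x+w,::-1],None,fx=f,fy=f,interpolation=2);r=np.clip(r.astype(float)*g,0,255).astype(np.uint8)
    for i in range(0,w,10):cv2.putText(r,str(x+i),(i*f,8),0,.28,(0,255,0));cv2.line(r,(i*f,10),(i*f,14),(0,255,0))
    for i in range(0,h,10):cv2.putText(r,str(y+i),(0,i*f+4),0,.28,(0,255,0))
    return r
E
python3 - <<'E'
from h import *
a=capture("scene");b=capture("top")
cv2.imwrite("pics/full1.png",a[:,:,::-1])
cv2.imwrite("pics/c1.png",np.hstack([zoom(b,280,200,80,80,5),zoom(a,195,170,80,80,5)]))
p=state()["eef_pos"];print(p,proj("scene",p),proj("top",p),state()["wrist_force"])
E
```

```text
[ 0.46234928 -0.10865332  0.04174448] [230.95817303 213.68917249] [322.86995551 241.89855986] [-0.14276566 -0.04752039 -0.05393983]
```

View pics/c1.png

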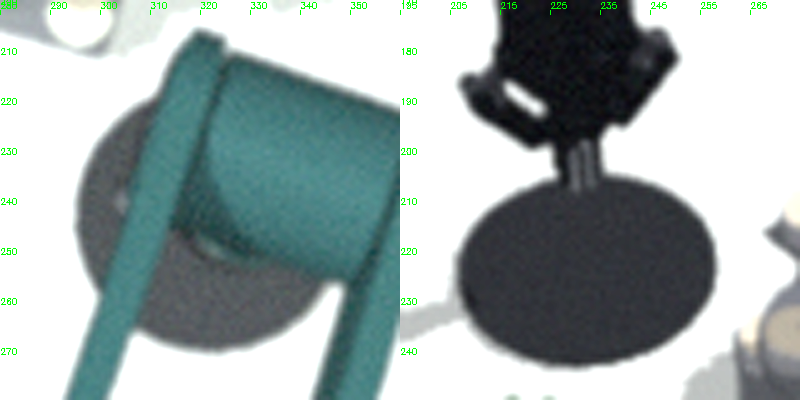

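Run:
```python
from h import *
a=cv2.imread("pics/full1.png")[:,:,::-1]
r=zoom(a,205,180,60,60,10,5.0)
cv2.circle(r,(260,337),3,(0,0,255));cv2.imwrite("pics/c2.png",r)
```

```text
(no output)
```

View pics/c2.png

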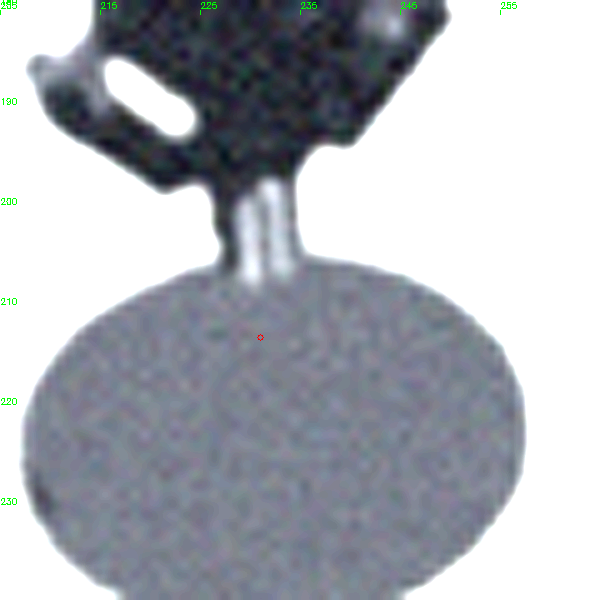

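Request:
{"name": "jog_arm", "arguments": {"motion": [[[-2,-3,-4],[0,0,0],0],[[-4,-8,-4],[0,0,0],0],[[-6,-11.9,-2],[0,0,0],0],[[-6,-11.9,-2],[0,0,0],0],[[-6,-11.9,-2],[0,0,0],0]]}}

```text
t: 3.2
eef_pos: [0.4035, 0.01, 0.0627]
orientation: [1.0, 0.0, 0.003, 0.001]
wrist_force: [0.7, -0.2, 0.1]
opening: -0.0002
```

Run:
```python
from h import *
a=capture("scene")
p=state()["eef_pos"];q=proj("scene",p);print(p,q,proj("scene",p+[.011,0,0]))
x,y=int(q[0])-30,int(q[1])-35
r=zoom(a,x,y,60,60,10,4.0)
cv2.circle(r,tuple(int(v) for v in (q-[x,y])*10),3,(255,0,0));cv2.imwrite("pics/c3.png",r)
```

```text
[0.40370091 0.00969322 0.0628183 ] [260.84851763 186.83659029] [262.0843295  189.03470524]
```

View pics/c3.png

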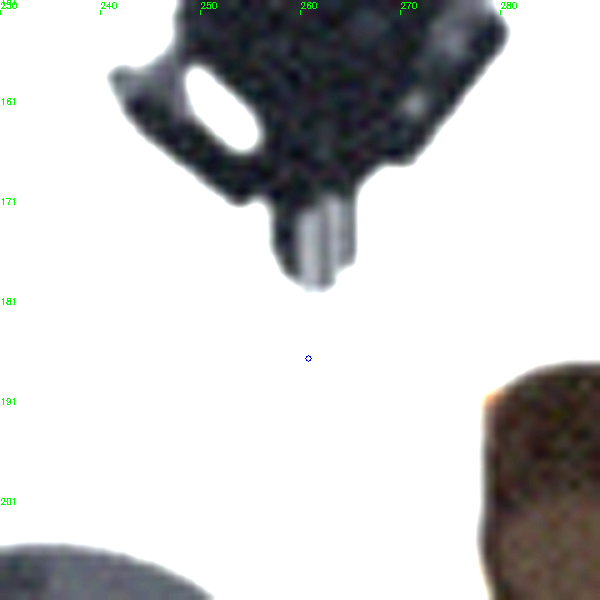

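Request:
{"name": "jog_arm", "arguments": {"motion": [[[0,0,3],[0,0,0],0],[[0,0,4.5],[0,0,0],0],[[0,0,5.2],[0,0,0],0],[[0,0,5.2],[0,0,0],0],[[0,0,5.2],[0,0,0],0]]}}

```text
t: 3.88
eef_pos: [0.4047, 0.0094, 0.0116]
orientation: [1.0, -0.0, 0.003, 0.001]
wrist_force: [0.6, 0.9, -0.0]
opening: 0.0002
```

Run:
```python
from h import *
a=capture("scene");b=capture("top")
p=state()["eef_pos"];q=proj("scene",p);print(p,q,proj("scene",p+[.011,0,0]),proj("top",p))
x,y=int(q[0])-30,int(q[1])-35
r=zoom(a,x,y,60,60,9,2.0)
cv2.circle(r,tuple(int(v) for v in (q-[x,y])*9),3,(255,0,0));cv2.imwrite("pics/c4.png",r)
cv2.imwrite("pics/t4.png",b[:,:,::-1])
```

```text
[0.40469642 0.00953711 0.0116041 ] [261.07036861 198.82327089] [262.27670607 201.02951376] [281.67264445 262.74296505]
```

View pics/c4.png

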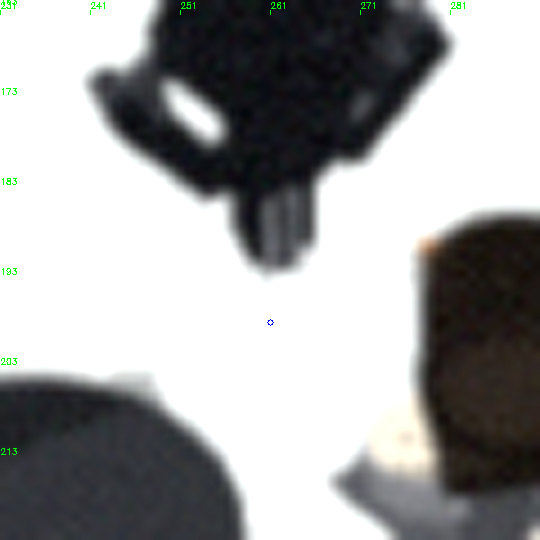

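View pics/t4.png

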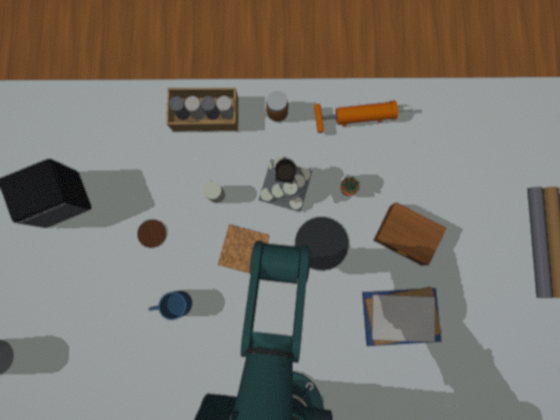

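Request:
{"name": "jog_arm", "arguments": {"motion": [[[0,0,0.6],[0,0,0],0],[[0,0,1.0],[0,0,0],0],[[0,0,1.2],[0,0,0],0],[[0,0,1.3],[0,0,0],0],[[0,0,1.4],[0,0,0],0],[[0,0,1.4],[0,0,0],0]]}}

```text
t: 4.72
eef_pos: [0.4048, 0.0095, -0.0024]
orientation: [1.0, -0.0, 0.004, 0.001]
wrist_force: [0.0, -0.0, -0.2]
opening: -0.0002
```

Request:
{"name": "jog_arm", "arguments": {"motion": [[[0,0,0.3],[0,0,0],0],[[0,0,0.5],[0,0,0],0],[[0,0,0.7],[0,0,0],0],[[0,0,0.7],[0,0,0],0]]}}

```text
t: 5.22
eef_pos: [0.4046, 0.0095, -0.0097]
orientation: [1.0, -0.0, 0.003, 0.001]
wrist_force: [0.6, -0.3, -1.0]
opening: 0.0004
```

Run:
```python
from h import *
a=capture("scene")
p=state()["eef_pos"];q=proj("scene",p);print(p,q,state()["wrist_force"])
x,y=int(q[0])-30,int(q[1])-40
r=zoom(a,x,y,60,60,9,1.5)
cv2.imwrite("pics/c5.png",r)
```

```text
[ 0.40475722  0.00948158 -0.00953424] [261.12351993 203.52947154] [-0.1959535   0.27749822  0.43500337]
```

View pics/c5.png

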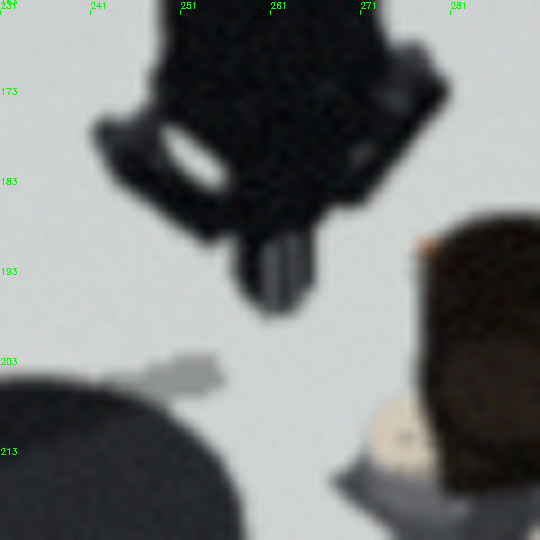

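Request:
{"name": "jog_arm", "arguments": {"motion": [[[0,0,0.3],[0,0,0],0],[[0,0,0.5],[0,0,0],0],[[0,0,0.7],[0,0,0],0],[[0,0,0.7],[0,0,0],0]]}}

```text
t: 5.78
eef_pos: [0.4046, 0.0095, -0.0168]
orientation: [1.0, -0.0, 0.003, 0.001]
wrist_force: [0.4, -0.8, 0.4]
opening: -0.0
```

Request:
{"name": "jog_arm", "arguments": {"motion": [[[0,0,0.2],[0,0,0],0],[[0,0,0.4],[0,0,0],0],[[0,0,0.4],[0,0,0],0]]}}

```text
t: 6.15
eef_pos: [0.4044, 0.0095, -0.021]
orientation: [1.0, -0.0, 0.003, 0.001]
wrist_force: [0.8, 0.9, -0.2]
opening: -0.0001
```

Request:
{"name": "jog_arm", "arguments": {"motion": [[[0,0,0.2],[0,0,0],0],[[0,0,0.4],[0,0,0],0],[[0,0,0.4],[0,0,0],0]]}}

```text
t: 6.52
eef_pos: [0.4042, 0.0095, -0.0252]
orientation: [1.0, -0.0, 0.003, 0.001]
wrist_force: [-0.1, 0.6, -0.7]
opening: -0.0006
```

Request:
{"name": "jog_arm", "arguments": {"motion": [[[0,0,0.2],[0,0,0],0],[[0,0,0.4],[0,0,0],0],[[0,0,0.4],[0,0,0],0]]}}

```text
t: 6.9
eef_pos: [0.404, 0.0096, -0.0295]
orientation: [1.0, -0.0, 0.002, 0.001]
wrist_force: [0.5, 0.2, 0.4]
opening: 0.0002
```

Run:
```python
from h import *
a=capture("scene")
p=state()["eef_pos"];q=proj("scene",p);print(p,q,state()["wrist_force"])
x,y=int(q[0])-30,int(q[1])-40
r=zoom(a,x,y,60,60,9,1.5)
cv2.imwrite("pics/c6.png",r)
```

```text
[ 0.40411695  0.00952872 -0.02939122] [261.12612888 207.71645817] [-0.10164785  0.34204112 -0.91989676]
```

View pics/c6.png

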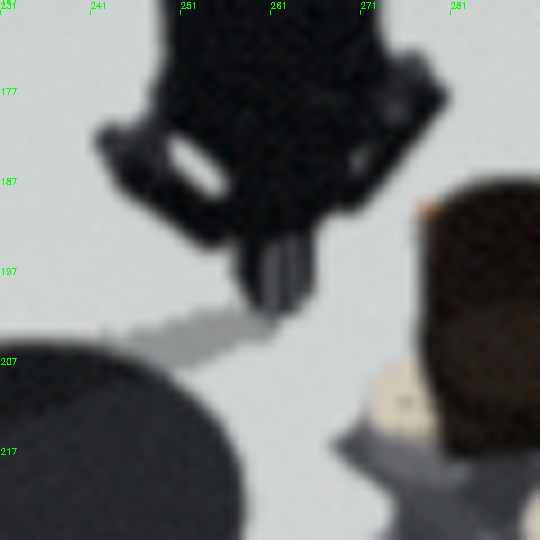

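Request:
{"name": "jog_arm", "arguments": {"motion": [[[0,0,0.1],[0,0,0],0],[[0,0,0.2],[0,0,0],0],[[0,0,0.2],[0,0,0],0]]}}

```text
t: 7.32
eef_pos: [0.404, 0.0095, -0.0315]
orientation: [1.0, -0.0, 0.002, 0.001]
wrist_force: [-0.1, 0.4, 0.3]
opening: 0.0004
```

Request:
{"name": "jog_arm", "arguments": {"motion": [[[0,0,0.1],[0,0,0],0],[[0,0,0.2],[0,0,0],0],[[0,0,0.2],[0,0,0],0]]}}

```text
t: 7.7
eef_pos: [0.4039, 0.0095, -0.0336]
orientation: [1.0, -0.0, 0.002, 0.001]
wrist_force: [0.4, 0.7, 0.2]
opening: 0.0001
```

Request:
{"name": "jog_arm", "arguments": {"motion": [[[0,0,0.1],[0,0,0],0],[[0,0,0.2],[0,0,0],0],[[0,0,0.2],[0,0,0],0]]}}

```text
t: 8.07
eef_pos: [0.4041, 0.0095, -0.0345]
orientation: [1.0, -0.0, 0.002, 0.001]
wrist_force: [-3.8, -0.9, 8.5]
opening: -0.0
```

Request:
{"name": "jog_arm", "arguments": {"motion": [[[0,0,0.1],[0,0,0],0],[[0,0,0.2],[0,0,0],0],[[0,0,0.2],[0,0,0],0]]}}

```text
t: 8.45
eef_pos: [0.4041, 0.0095, -0.0345]
orientation: [1.0, -0.0, 0.002, 0.001]
wrist_force: [-6.1, 0.1, 15.1]
opening: -0.0
```

Request:
{"name": "jog_arm", "arguments": {"motion": [[[0,0,0.1],[0,0,0],0],[[0,0,0.2],[0,0,0],0],[[0,0,0.2],[0,0,0],0]]}}

```text
t: 8.82
eef_pos: [0.4041, 0.0095, -0.0345]
orientation: [1.0, -0.0, 0.001, 0.001]
wrist_force: [-6.5, 1.2, 14.9]
opening: -0.0001
```

Run:
```python
from h import *
a=capture("scene")
p=state()["eef_pos"];q=proj("scene",p);print(p,q,state()["wrist_force"],state()["joint_positions"])
x,y=int(q[0])-30,int(q[1])-40
r=zoom(a,x,y,60,60,9,1.5)
cv2.imwrite("pics/c7.png",r)
```

```text
[ 0.40407974  0.00949912 -0.0345055 ] [261.12856683 208.81022738] [-6.738073    2.03730501 14.88927342] [-1.15478332e-01 -6.59624372e-02  2.00957928e+00 -1.81121922e-03
  1.19490542e+00  1.45630737e+00]
```

View pics/c7.png

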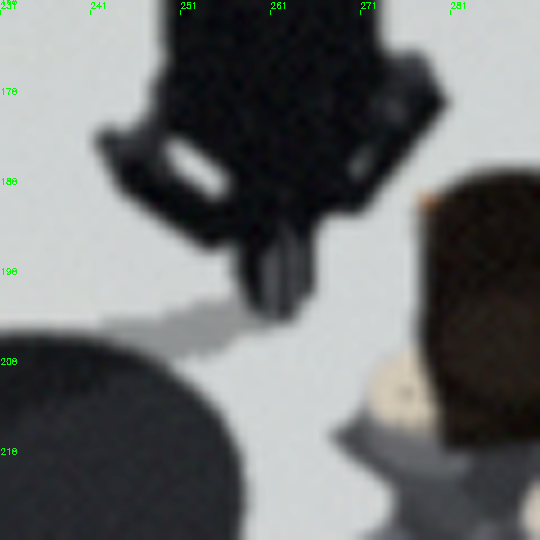

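Run:
```python
from h import *
print(ray("scene",(261.8,202.5),0),ray("scene",(261.5,201),0),ray("scene",(261.5,203),0))
```

```text
[0.41026426 0.00984637 0.        ] [0.40336638 0.01140707 0.        ] [0.41208546 0.00812375 0.        ]
```

Run:
```python
from h import *
p=np.array([.1738,-.5212,.1956]);y=np.array([.316,-.949,0])
for z in(.013,.0475):
    print(z,proj("scene",p+[0,0,z]),proj("scene",p+[0,0,z]+y*.045),proj("scene",p+[0,0,z]-y*.045))
a=cv2.imread("pics/scene0.png")[:,:,::-1]
cv2.imwrite("pics/c8.png",zoom(a,10,80,80,60,9,1.5))
```

```text
0.013 [ 61.96550129 144.34748892] [ 46.27797349 150.30989658] [ 77.12452775 138.58595042]
0.0475 [ 58.04214194 134.58171883] [ 41.97960522 140.48660882] [ 73.55337425 128.8794987 ]
```

View pics/c8.png

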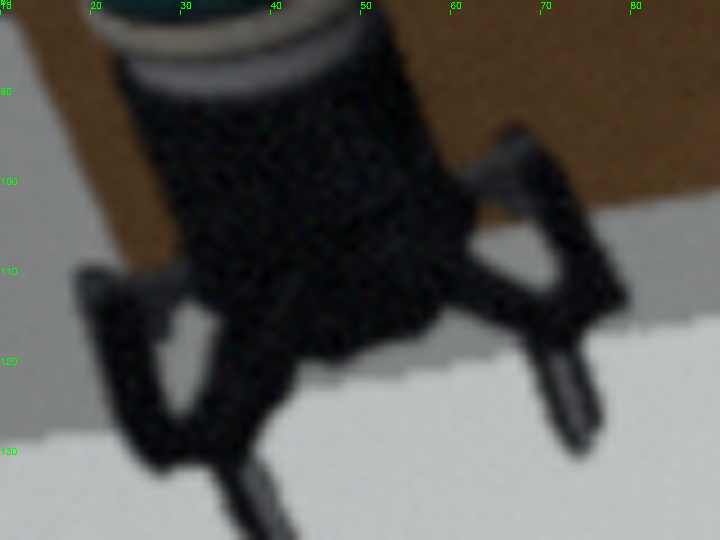

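Request:
{"name": "jog_arm", "arguments": {"motion": [[[0,0,-5],[0,0,0],0],[[0,0,-10],[0,0,0],50],[[0,0,-15],[0,0,0],100],[[0,0,-20],[0,0,0],100],[[0,0,-25],[0,0,0],100],[[0,0,-30],[0,0,0],100],[[2,0.3,-33],[0,0,0],100],[[5,0.6,-33],[0,0,0],100],[[5,0.6,-33],[0,0,0],100]]}}

```text
t: 10.0
eef_pos: [0.4541, 0.004, 0.2948]
orientation: [1.0, -0.0, 0.001, 0.001]
wrist_force: [0.4, 0.2, -0.8]
opening: 0.0852
```

Run:
```python
from h import *
im=cv2.imread("pics/scene0.png")
cv2.imwrite("pics/k.png",zoom(im[:,:,::-1],285,175,45,45,10,1.5))
go((.639,-.003,.27),(.639,-.003,.157))
```

```text
t 10.0 eef [0.4541 0.004  0.2948] F [ 0.4  0.2 -0.8] op 0.0852 turn [ 0.002 -0.001 -0.   ]
(0.639, -0.003, 0.27) -> [18.48  0.68  2.51]
(0.639, -0.003, 0.157) -> [18.47  0.66 13.81]
```

View pics/k.png

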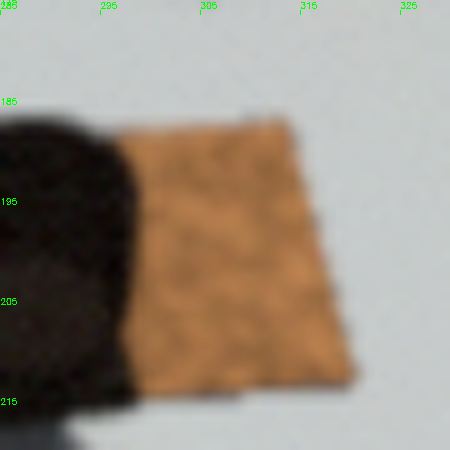

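Request:
{"name": "jog_arm", "arguments": {"motion": [[[4,0.2,0],[0.002,-0.001,0],100],[[9,0.4,0],[0.002,-0.001,0],100],[[14,0.6,0],[0.002,-0.001,0],100],[[18.5,0.7,1],[0.002,-0.001,0],100],[[18.5,0.7,2.5],[0.002,-0.001,0],100],[[18.5,0.7,2.5],[0.002,-0.001,0],100]]}}

```text
t: 10.75
eef_pos: [0.6375, -0.003, 0.2675]
orientation: [1.0, -0.0, -0.003, -0.0]
wrist_force: [-0.4, 0.0, 0.3]
opening: 0.0853
```

Run:
```python
from h import *
a=capture("scene");b=capture("top")
p=state()["eef_pos"];p=p+[0,0,.0345];print(p,proj("scene",p),proj("scene",p+[0,0,.013]))
cv2.imwrite("pics/d1.png",np.hstack([zoom(a,240,110,100,110,4,2.0),zoom(b,240,120,100,110,4,2)]))
```

```text
[ 0.63799862 -0.00306119  0.30579265] [289.23287719 174.01620506] [289.42439218 169.84308728]
```

View pics/d1.png

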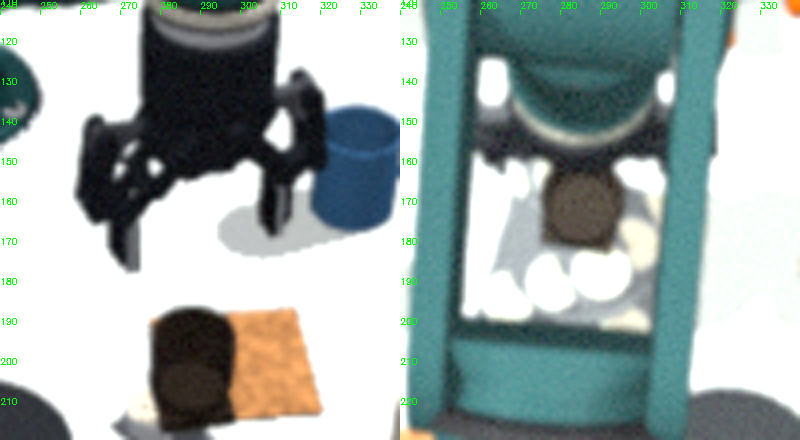

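Request:
{"name": "jog_arm", "arguments": {"motion": [[[0.2,0.1,3],[0,0,0],100],[[0.2,0.1,6],[0,0,0],100],[[0.2,0.1,9],[0,0,0],100],[[0.2,0.1,11.1],[0,0,0],100],[[0.2,0.1,11.1],[0,0,0],100],[[0.2,0.1,11.1],[0,0,0],100]]}}

```text
t: 11.6
eef_pos: [0.6406, -0.0041, 0.1632]
orientation: [1.0, -0.0, 0.003, 0.0]
wrist_force: [0.1, -0.3, -0.7]
opening: 0.0853
```

Run:
```python
from h import *
a=capture("scene")
print(state()["eef_pos"],state()["orientation"],state()["wrist_force"])
cv2.imwrite("pics/d2.png",zoom(a,240,140,100,90,7,2.0))
```

```text
[ 0.64083153 -0.00406789  0.16327398] [ 9.99996071e-01 -1.75058843e-04  2.79193172e-03  1.80572861e-04] [0.91091308 0.21148156 0.72425115]
```

View pics/d2.png

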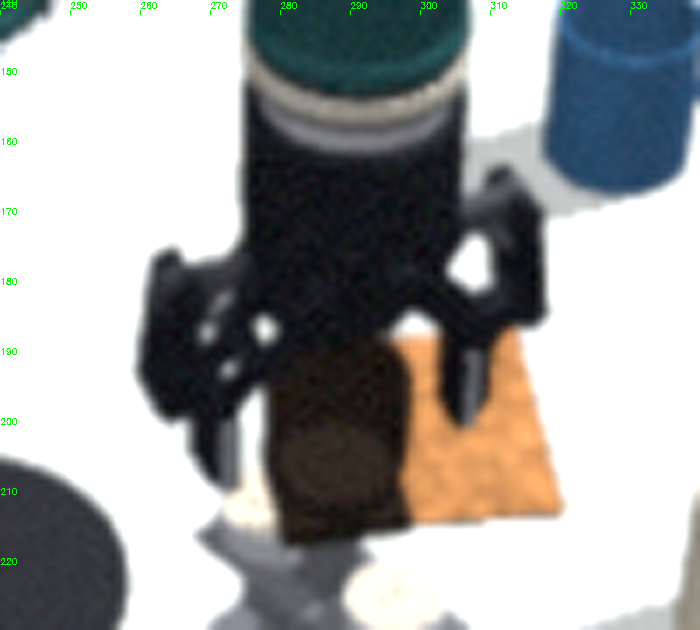

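Run:
```python
from h import *
go((.640,-.004,.158))
```

```text
t 11.65 eef [ 0.6408 -0.0041  0.1633] F [0.9 0.2 0.7] op 0.0855 turn [ 0.    -0.006 -0.   ]
(0.64, -0.004, 0.158) -> [-0.09 -0.01  0.53]
```

Request:
{"name": "jog_arm", "arguments": {"motion": [[[-0.1,0,0.5],[0,-0.006,0],100],[[-0.1,0,0.5],[0,-0.006,0],70],[[-0.1,0,0.5],[0,-0.006,0],50],[[-0.1,0,0.5],[0,-0.006,0],35],[[-0.1,0,0.5],[0,-0.006,0],35],[[-0.1,0,0.5],[0,-0.006,0],0],[[-0.1,0,0.5],[0,-0.006,0],0]]}}

```text
t: 12.52
eef_pos: [0.6402, -0.0043, 0.1588]
orientation: [1.0, -0.0, 0.0, 0.0]
wrist_force: [0.3, -1.3, 3.3]
opening: 0.0526
```

Run:
```python
from h import *
a=capture("scene")
go((.640,-.004,.158))
cv2.imwrite("pics/d3.png",zoom(a,240,140,100,90,7,2.0))
```

```text
t 12.57 eef [ 0.6402 -0.0042  0.1589] F [-0.2 -0.8  3.6] op 0.0527 turn [ 0.001 -0.001 -0.   ]
(0.64, -0.004, 0.158) -> [-0.02 -0.02  0.09]
```

View pics/d3.png

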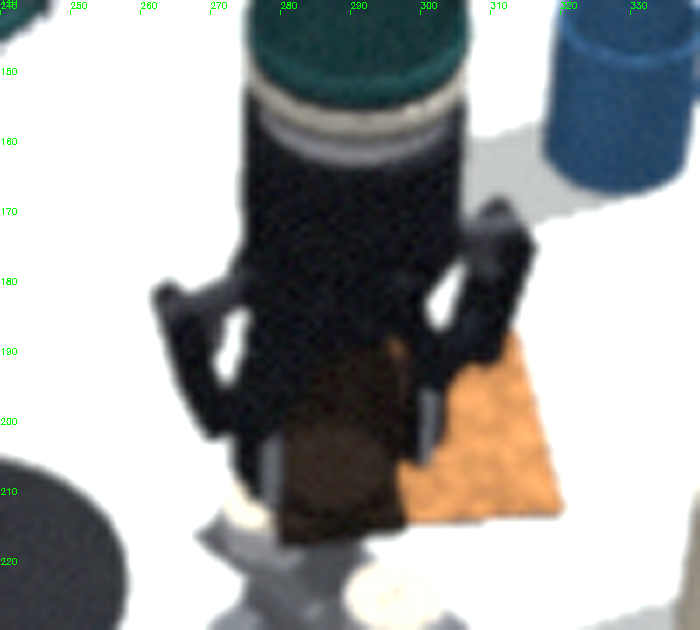

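Request:
{"name": "jog_arm", "arguments": {"motion": [[[0,0,-0.6],[0,0,0],0],[[0,0,-1.5],[0,0,0],0],[[0,0,-3],[0,0,0],0],[[0,0,-5],[0,0,0],0],[[0,0,-6],[0,0,0],0],[[0,0,-6],[0,0,0],0]]}}

```text
t: 13.32
eef_pos: [0.6407, -0.0042, 0.2205]
orientation: [1.0, -0.0, 0.002, 0.0]
wrist_force: [1.0, -0.4, -1.7]
opening: 0.0526
```

Run:
```python
from h import *
a=capture("scene");b=capture("top")
go((.501,.390,.20),(.501,.390,-.014))
cv2.imwrite("pics/d4.png",np.hstack([zoom(a,240,130,100,140,4,2.0),zoom(b,240,100,100,140,4,2)]))
cv2.imwrite("pics/d4f.png",a[:,:,::-1])
```

```text
t 13.43 eef [ 0.6399 -0.0042  0.2183] F [-0.4 -0.5 -2.3] op 0.0524 turn [ 0.001  0.    -0.   ]
(0.501, 0.39, 0.2) -> [-13.91 -39.41   1.81]
(0.501, 0.39, -0.014) -> [-13.9  -39.43  23.21]
```

View pics/d4.png

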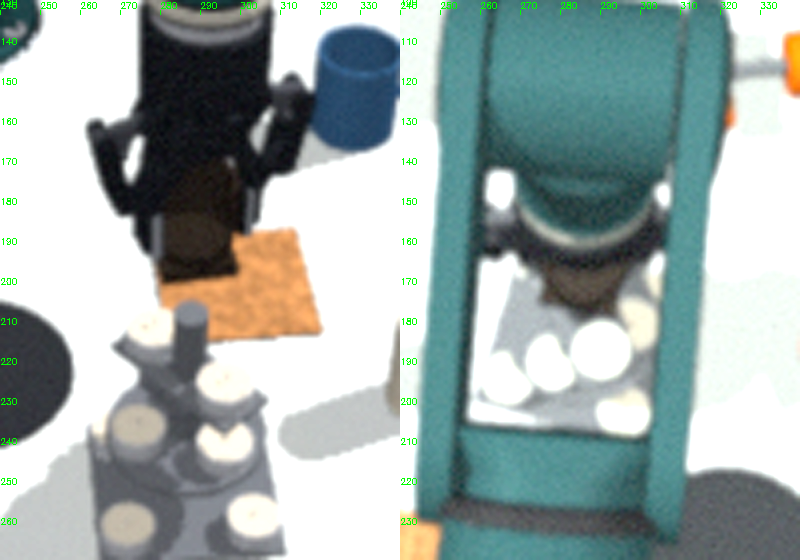

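Request:
{"name": "jog_arm", "arguments": {"motion": [[[-1,-3,0],[0.001,0,0],0],[[-2.5,-7.5,0],[0.001,0,0],0],[[-4,-12,0],[0.001,0,0],0],[[-5.8,-16.5,0],[0.001,0,0],0],[[-7.4,-21,0],[0.001,0,0],0],[[-9,-25.5,0],[0.001,0,0],0],[[-10.7,-30.5,0],[0.001,0,0],0],[[-12.5,-35.5,2],[0.001,0,0],0],[[-13.9,-39.4,4],[0.001,0,0],0],[[-13.9,-39.4,6],[0.001,0,0],0]]}}

```text
t: 14.68
eef_pos: [0.4986, 0.3927, 0.1557]
orientation: [1.0, 0.002, -0.002, 0.0]
wrist_force: [0.2, -0.3, -1.2]
opening: 0.0528
```

Run:
```python
from h import *
go((.501,.390,-.01),(.501,.390,-.017))
```

```text
t 14.68 eef [0.4986 0.3927 0.1557] F [ 0.2 -0.3 -1.2] op 0.0528 turn [0.    0.003 0.004]
(0.501, 0.39, -0.01) -> [ 0.29  0.27 16.57]
(0.501, 0.39, -0.017) -> [ 0.29  0.27 17.27]
```

Request:
{"name": "jog_arm", "arguments": {"motion": [[[0.3,0.3,3],[0,0.003,0.004],0],[[0.3,0.3,7],[0,0.003,0.004],0],[[0.3,0.3,11],[0,0.003,0.004],0],[[0.3,0.3,14],[0,0.003,0.004],0],[[0.3,0.3,15.3],[0,0.003,0.004],0],[[0.3,0.3,15.5],[0,0.003,0.004],0],[[0.3,0.3,15.5],[0,0.003,0.004],0]]}}

```text
t: 15.55
eef_pos: [0.5021, 0.3903, 0.0022]
orientation: [1.0, 0.0, 0.001, -0.001]
wrist_force: [0.6, -0.5, -0.7]
opening: 0.0522
```

Run:
```python
from h import *
a=capture("scene");b=capture("top")
go((.501,.390,-.012),(.501,.390,-.017))
cv2.imwrite("pics/e1.png",np.hstack([zoom(a,330,120,100,100,4,2.0),zoom(b,110,190,100,100,4,2)]))
```

```text
t 15.65 eef [0.5023 0.3904 0.0027] F [ 1.3 -0.6 -1.6] op 0.0525 turn [-0.002 -0.003  0.   ]
(0.501, 0.39, -0.012) -> [-0.14  0.05  1.47]
(0.501, 0.39, -0.017) -> [-0.14  0.05  1.97]
```

View pics/e1.png

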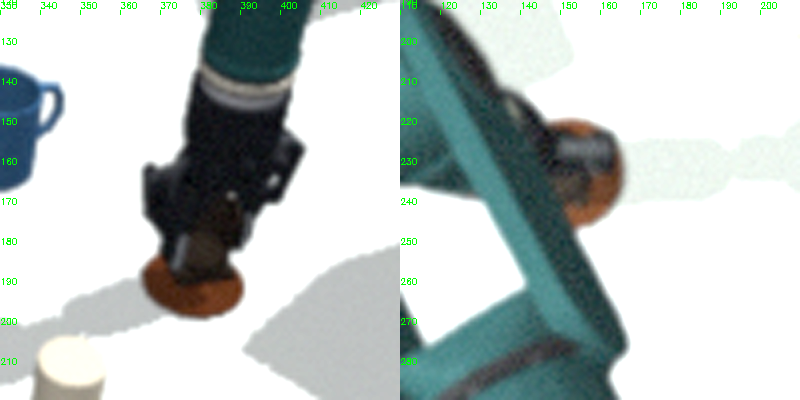

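Request:
{"name": "jog_arm", "arguments": {"motion": [[[-0.1,0,0.8],[-0.002,-0.003,0],0],[[-0.1,0,1.4],[-0.002,-0.003,0],0],[[-0.1,0,1.6],[-0.002,-0.003,0],0],[[-0.1,0,1.7],[-0.002,-0.003,0],0],[[-0.1,0,1.7],[-0.002,-0.003,0],0],[[-0.1,0,1.7],[-0.002,-0.003,0],0]]}}

```text
t: 16.4
eef_pos: [0.5015, 0.3906, -0.0141]
orientation: [1.0, 0.0, 0.0, -0.0]
wrist_force: [-0.6, 1.1, -1.1]
opening: 0.0527
```

Run:
```python
from h import *
a=capture("scene")
go((.501,.390,-.017))
cv2.imwrite("pics/e2.png",zoom(a,340,140,70,70,8,3.0))
```

```text
t 16.45 eef [ 0.5015  0.3906 -0.014 ] F [-0.2 -0.2 -1.3] op 0.0525 turn [-0. -0.  0.]
(0.501, 0.39, -0.017) -> [-0.05  0.06  0.3 ]
```

View pics/e2.png

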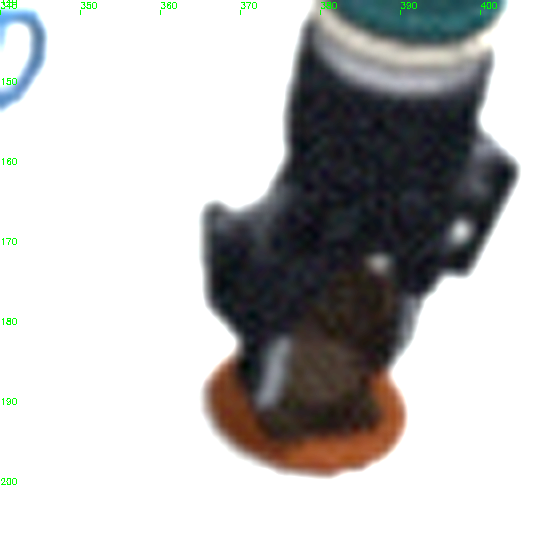

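Run:
```python
from h import *
for z in (.005,.008):
  p=np.array([.5015,.3906,z]);print(proj("scene",p))
  for d in((.024,.024),(.024,-.024),(-.024,.024),(-.024,-.024)): print(np.round(proj("scene",p+[d[0],d[1],0]),1))
```

```text
[378.11304711 190.46842952]
[388.2 193.3]
[375.7 196.9]
[380.4 184.3]
[368.2 187.7]
[378.27117774 189.80627586]
[388.3 192.6]
[375.9 196.2]
[380.6 183.6]
[368.3 187. ]
```

Request:
{"name": "jog_arm", "arguments": {"motion": [[[0,0,0.1],[0,0,0],0],[[0,0,0.2],[0,0,0],0],[[0,0,0.3],[0,0,0],0],[[0,0,0.3],[0,0,0],0]]}}

```text
t: 16.95
eef_pos: [0.5017, 0.3907, -0.016]
orientation: [1.0, 0.0, 0.0, -0.0]
wrist_force: [-2.5, -0.9, 5.2]
opening: 0.0529
```

Request:
{"name": "jog_arm", "arguments": {"motion": [[[0,0,-0.05],[0,0,0],70],[[0,0,-0.05],[0,0,0],85],[[0,0,-0.05],[0,0,0],100],[[0,0,-0.05],[0,0,0],100],[[0,0,-2],[0,0,0],100],[[0,0,-6],[0,0,0],100],[[0,0,-11],[0,0,0],100],[[0,0,-16],[0,0,0],100],[[4,10,-20],[0,0,0],100]]}}

```text
t: 18.08
eef_pos: [0.524, 0.3397, 0.1723]
orientation: [1.0, 0.003, 0.004, -0.003]
wrist_force: [0.2, -0.9, -0.6]
opening: 0.0854
```

Run:
```python
from h import *
a=capture("scene");b=capture("top")
go((.64,-.004,.20),(.501,.390,-.017))
cv2.imwrite("pics/e3.png",np.hstack([zoom(a,340,150,80,80,5,3.0),zoom(b,110,190,80,80,5,2)]))
cv2.imwrite("pics/e3s.png",a[:,:,::-1]);cv2.imwrite("pics/e3t.png",b[:,:,::-1])
```

```text
t 18.18 eef [0.5275 0.3331 0.1726] F [0.6 0.3 0.8] op 0.0854 turn [-0.002 -0.012 -0.005]
(0.64, -0.004, 0.2) -> [11.44 33.65 -2.69]
(0.501, 0.39, -0.017) -> [-2.89 -5.63 18.94]
```

View pics/e3.png

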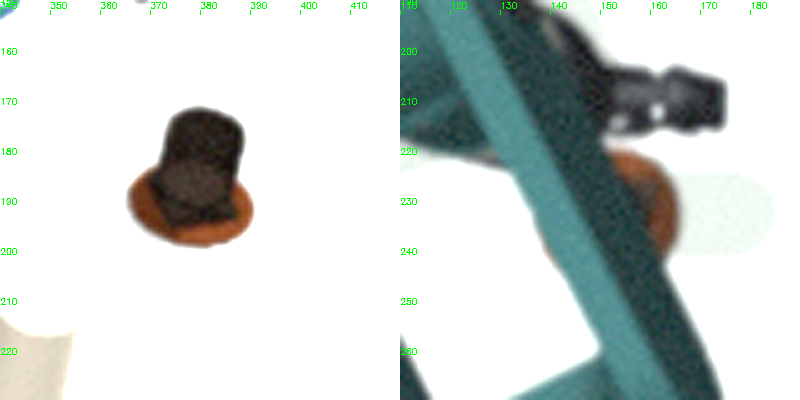

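View pics/e3s.png

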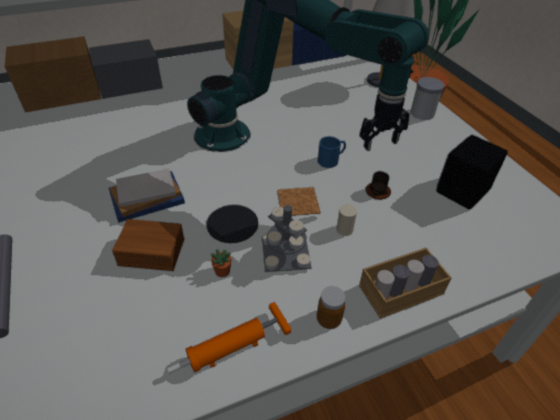

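Run:
```python
from h import *
a=cv2.imread("pics/e3s.png")[:,:,::-1];b=cv2.imread("pics/e3t.png")[:,:,::-1]
cv2.imwrite("pics/e4.png",np.hstack([zoom(a,260,180,65,95,6,1.6),zoom(b,250,145,65,95,6,1.6)]))
```

```text
(no output)
```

View pics/e4.png

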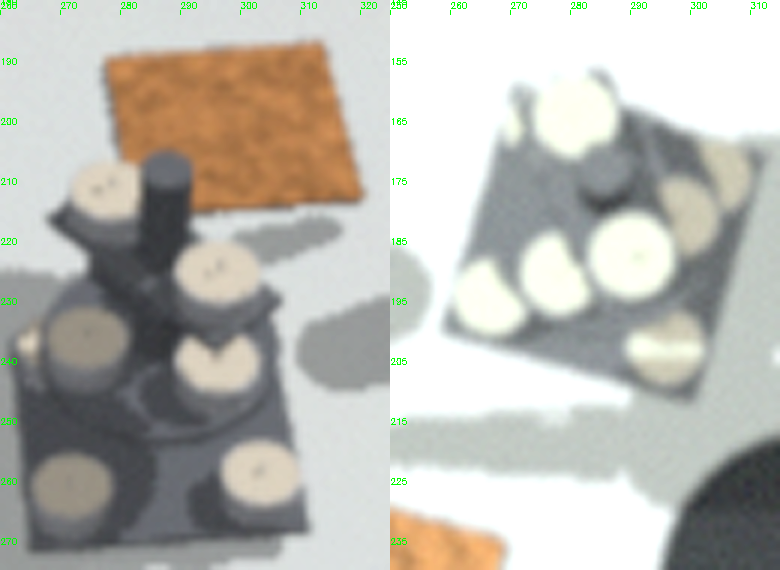

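Run:
```python
from h import *
print("stem",ray("scene",(287.5,208.2),.19),ray("top",(285.8,173),.19))
c=[ray("scene",p,.005)[:2] for p in((277.5,189.7),(312.3,187.2),(318.8,212.3))]
print("cork",c,(c[0]+c[2])/2,np.linalg.norm(c[0]-c[1]),np.linalg.norm(c[2]-c[1]))
go((.57,.13,.20),(.64,-.004,.20))
```

```text
stem [ 0.63769558 -0.00338656  0.19      ] [ 0.63198128 -0.00408499  0.19      ]
cork [array([0.37677859, 0.07827423]), array([0.40734723, 0.19186995]), array([0.5217179 , 0.16012635])] [0.44924824 0.11920029] 0.11763685206339514 0.11869417011529036
t 18.18 eef [0.5275 0.3331 0.1726] F [0.6 0.3 0.8] op 0.0854 turn [-0.002 -0.012 -0.005]
(0.57, 0.13, 0.2) -> [ 4.38 20.28 -2.74]
(0.64, -0.004, 0.2) -> [11.44 33.65 -2.69]
```

Request:
{"name": "jog_arm", "arguments": {"motion": [[[1,3,-1],[-0.002,-0.012,-0.005],100],[[2.7,8,-2.7],[-0.002,-0.012,-0.005],100],[[4.4,13,-2.7],[-0.002,-0.012,-0.005],100],[[6.1,18,-2.7],[-0.002,-0.012,-0.005],100],[[7.8,23,-2.7],[-0.002,-0.012,-0.005],100],[[9.5,28,-2.7],[-0.002,-0.012,-0.005],100],[[11.2,33.6,-2.7],[-0.002,-0.012,-0.005],100],[[11.2,33.6,-2.7],[-0.002,-0.012,-0.005],100],[[11.2,33.6,-2.7],[-0.002,-0.012,-0.005],100]]}}

```text
t: 19.3
eef_pos: [0.6375, -0.0032, 0.2006]
orientation: [1.0, -0.0, -0.0, -0.001]
wrist_force: [-1.0, -0.6, 1.0]
opening: 0.0854
```

Run:
```python
from h import *
go((.638,-.0037,.15),(.638,-.0037,.123))
```

```text
t 19.3 eef [ 0.6375 -0.0032  0.2006] F [-1.  -0.6  1. ] op 0.0854 turn [-0.001  0.    -0.   ]
(0.638, -0.0037, 0.15) -> [0.05 0.06 5.06]
(0.638, -0.0037, 0.123) -> [0.05 0.06 7.76]
```

Request:
{"name": "jog_arm", "arguments": {"motion": [[[0,0,3],[-0.001,0,0],100],[[0,0,5],[-0.001,0,0],100],[[0,0,7],[-0.001,0,0],100],[[0,0,7.7],[-0.001,0,0],100],[[0,0,7.7],[-0.001,0,0],70],[[0,0,7.8],[-0.001,0,0],45]]}}

```text
t: 20.05
eef_pos: [0.6382, -0.0026, 0.1242]
orientation: [1.0, 0.0, 0.001, 0.0]
wrist_force: [-0.2, -0.6, -0.6]
opening: 0.0517
```

Run:
```python
from h import *
a=capture("scene")
go((.638,-.0037,.123))
cv2.imwrite("pics/f1.png",zoom(a,245,160,80,85,7,2.0))
```

```text
t 20.1 eef [ 0.6382 -0.0028  0.124 ] F [0.5 0.5 1.1] op 0.0438 turn [ 0.    -0.002  0.   ]
(0.638, -0.0037, 0.123) -> [-0.02  0.09  0.1 ]
```

View pics/f1.png

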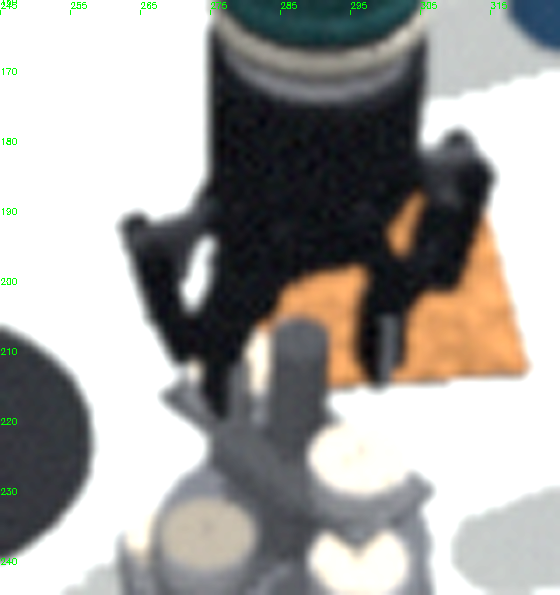

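Request:
{"name": "jog_arm", "arguments": {"motion": [[[0,0.1,0.1],[0,-0.002,0],35],[[0,0.1,0.1],[0,-0.002,0],25],[[0,0.1,0.1],[0,-0.002,0],0],[[0,0.1,0.1],[0,-0.002,0],0],[[0,0.1,0.1],[0,-0.002,0],0]]}}

```text
t: 20.72
eef_pos: [0.6387, -0.004, 0.1239]
orientation: [1.0, 0.0, 0.001, 0.0]
wrist_force: [0.1, -0.1, 4.7]
opening: 0.0221
```

Request:
{"name": "jog_arm", "arguments": {"motion": [[[0,0,-0.5],[0,0,0],0],[[0,0,-1.4],[0,0,0],0],[[0,0,-3],[0,0,0],0],[[0,0,-5],[0,0,0],0],[[0,0,-6],[0,0,0],0],[[0,0,-6],[0,0,0],0]]}}

```text
t: 21.48
eef_pos: [0.6392, -0.004, 0.1855]
orientation: [1.0, 0.0, 0.002, 0.0]
wrist_force: [-0.6, 0.3, -1.5]
opening: 0.0226
```

Run:
```python
from h import *
a=capture("scene")
go((.49,-.3545,.18))
cv2.imwrite("pics/f2.png",zoom(a,245,150,80,95,6,2.0))
```

```text
t 21.52 eef [ 0.6387 -0.0039  0.1842] F [-0.2  0.9 -1.4] op 0.0225 turn [ 0.    -0.002  0.   ]
(0.49, -0.3545, 0.18) -> [-14.88  35.05   0.4 ]
```

View pics/f2.png

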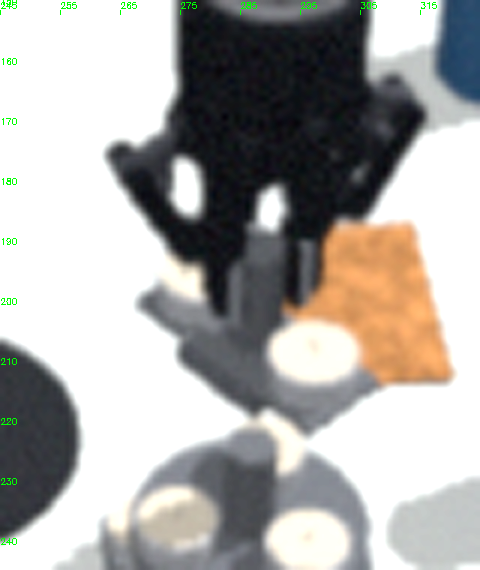

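Request:
{"name": "jog_arm", "arguments": {"motion": [[[-1,2.5,0],[0,-0.002,0],0],[[-2.8,6.7,0],[0,-0.002,0],0],[[-4.7,11,0],[0,-0.002,0],0],[[-6.5,15.4,0],[0,-0.002,0],0],[[-8.4,19.8,0],[0,-0.002,0],0],[[-10.3,24.2,0],[0,-0.002,0],0],[[-12.1,28.6,0],[0,-0.002,0],0],[[-13.8,32.6,1],[0,-0.002,0],0],[[-14.9,35.1,2],[0,-0.002,0],0],[[-14.9,35.1,3],[0,-0.002,0],0]]}}

```text
t: 22.78
eef_pos: [0.4883, -0.3564, 0.1521]
orientation: [1.0, -0.002, -0.001, -0.0]
wrist_force: [0.3, -0.1, -0.7]
opening: 0.0226
```

Run:
```python
from h import *
go((.49,-.3545,.085),(.49,-.3545,.072))
```

```text
t 22.77 eef [ 0.4883 -0.3564  0.1521] F [ 0.3 -0.1 -0.7] op 0.0226 turn [-0.001  0.002 -0.003]
(0.49, -0.3545, 0.085) -> [ 0.18 -0.19  6.71]
(0.49, -0.3545, 0.072) -> [ 0.19 -0.19  8.01]
```

Request:
{"name": "jog_arm", "arguments": {"motion": [[[0.2,-0.2,3],[-0.001,0.002,-0.003],0],[[0.2,-0.2,5.5],[-0.001,0.002,-0.003],0],[[0.2,-0.2,7],[-0.001,0.002,-0.003],0],[[0.2,-0.2,7.2],[-0.001,0.002,-0.003],0],[[0.2,-0.2,7.2],[-0.001,0.002,-0.003],0]]}}

```text
t: 23.4
eef_pos: [0.4908, -0.3544, 0.081]
orientation: [1.0, 0.0, 0.001, 0.0]
wrist_force: [-1.0, 0.1, -1.0]
opening: 0.0226
```

Run:
```python
from h import *
a=capture("scene");b=capture("top")
go((.49,-.3545,.072))
for p in ((.49,-.3545,.068),(.49,-.3545,.084)): print(proj("scene",p))
cv2.imwrite("pics/f3.png",np.hstack([zoom(a,105,170,90,100,4,2.0),zoom(b,365,190,90,100,4,2)]))
```

```text
t 23.5 eef [ 0.491  -0.3549  0.0817] F [-1.3  0.3 -1. ] op 0.0226 turn [ 0.002 -0.002  0.   ]
(0.49, -0.3545, 0.072) -> [-0.1  -0.04  0.96]
[148.44218164 236.74484887]
[147.34361929 232.87348839]
```

View pics/f3.png

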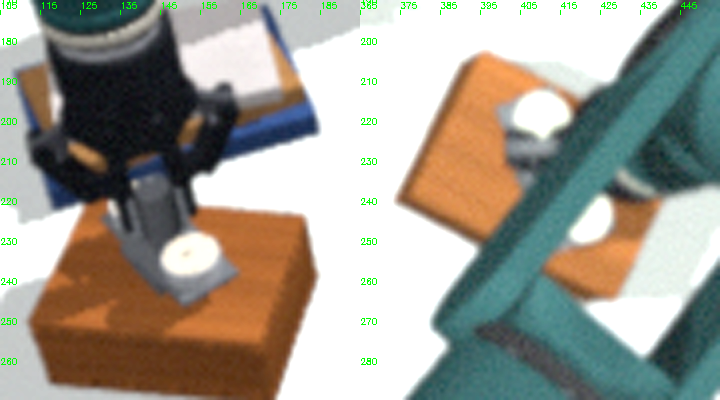

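Request:
{"name": "jog_arm", "arguments": {"motion": [[[-0.1,0,0.4],[0.002,-0.002,0],0],[[-0.1,0,0.7],[0.002,-0.002,0],0],[[-0.1,0,0.8],[0.002,-0.002,0],0],[[-0.1,0,0.9],[0.002,-0.002,0],0],[[-0.1,0,0.9],[0.002,-0.002,0],0],[[-0.1,0,0.9],[0.002,-0.002,0],0]]}}

```text
t: 24.25
eef_pos: [0.49, -0.3549, 0.0727]
orientation: [1.0, -0.0, 0.0, -0.0]
wrist_force: [-0.9, -0.2, -0.6]
opening: 0.0227
```

Run:
```python
from h import *
go((.49,-.3545,.072))
print(ray("top",(413.5,231.5),.11))
```

```text
t 24.25 eef [ 0.49   -0.3549  0.0727] F [-0.9 -0.2 -0.6] op 0.0227 turn [-0. -0. -0.]
(0.49, -0.3545, 0.072) -> [-0.   -0.04  0.07]
[ 0.48463398 -0.34936814  0.11      ]
```

Request:
{"name": "jog_arm", "arguments": {"motion": [[[0,0,0.1],[0,0,0],0],[[0,0,0.2],[0,0,0],0],[[0,0,0.2],[0,0,0],0]]}}

```text
t: 24.62
eef_pos: [0.4903, -0.355, 0.0721]
orientation: [1.0, 0.0, 0.001, 0.0]
wrist_force: [-1.4, 2.8, 5.9]
opening: 0.0222
```

Request:
{"name": "jog_arm", "arguments": {"motion": [[[0,0,0],[0,0,0],40],[[0,0,0],[0,0,0],60],[[0,0,0],[0,0,0],80],[[0,0,-1],[0,0,0],100],[[0,0,-4],[0,0,0],100],[[0,0,-8],[0,0,0],100],[[0,0,-12],[0,0,0],100],[[3,-8,-13],[0,0,0],100],[[5,-13,-13],[0,0,0],100]]}}

```text
t: 25.75
eef_pos: [0.5356, -0.2385, 0.204]
orientation: [1.0, -0.001, 0.003, 0.001]
wrist_force: [0.6, -0.0, 0.1]
opening: 0.0854
```

Run:
```python
from h import *
a=capture("scene");b=capture("top")
go((.638,-.0037,.16))
cv2.imwrite("pics/f4.png",np.hstack([zoom(a,105,200,90,90,4,2.0),zoom(b,365,190,90,90,4,2)]))
cv2.imwrite("pics/f5.png",np.hstack([zoom(a,255,200,60,70,6,1.6),zoom(b,250,145,65,70,6,1.6)]))
```

```text
t 25.85 eef [ 0.537  -0.2333  0.2035] F [ 0.  -1.6  0.3] op 0.0853 turn [-0.001 -0.005  0.008]
(0.638, -0.0037, 0.16) -> [ 10.25 -22.88   4.42]
```

View pics/f4.png

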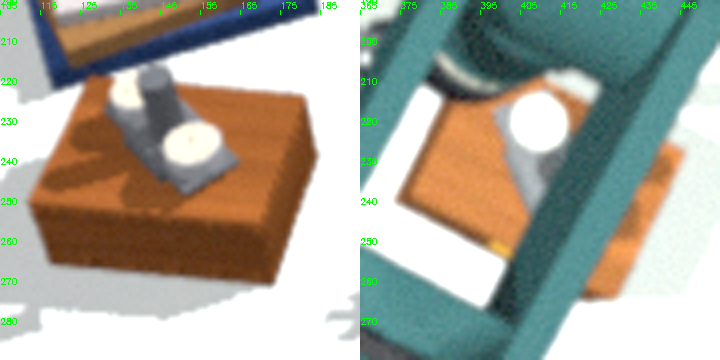

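View pics/f5.png

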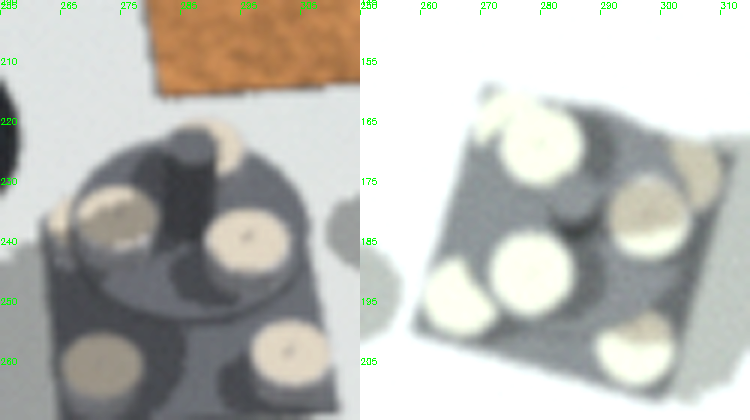

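Run:
```python
from h import *
print("box stem",ray("scene",(143.5,218.8),.138),"stem3",ray("scene",(287,223.5),.13),ray("top",(286,178),.13))
```

```text
box stem [ 0.48831333 -0.35416309  0.138     ] stem3 [ 0.63593063 -0.00198547  0.13      ] [ 0.6309937  -0.00469157  0.13      ]
```

Request:
{"name": "jog_arm", "arguments": {"motion": [[[2,-4.5,1],[-0.001,-0.005,0.008],100],[[4,-9,2],[-0.001,-0.005,0.008],100],[[6,-13.5,3],[-0.001,-0.005,0.008],100],[[8,-18,4],[-0.001,-0.005,0.008],100],[[10.1,-22.9,6],[-0.001,-0.005,0.008],100],[[10.1,-22.9,6],[-0.001,-0.005,0.008],100],[[10.1,-22.9,6],[-0.001,-0.005,0.008],100]]}}

```text
t: 26.72
eef_pos: [0.6367, -0.0042, 0.1445]
orientation: [1.0, -0.0, 0.0, 0.001]
wrist_force: [-0.2, -0.2, 0.8]
opening: 0.085
```

Run:
```python
from h import *
go((.637,-.0035,.063))
```

```text
t 26.73 eef [ 0.6367 -0.0042  0.1445] F [-0.2 -0.2  0.8] op 0.085 turn [ 0.001 -0.    -0.   ]
(0.637, -0.0035, 0.063) -> [ 0.03 -0.08  8.15]
```

Request:
{"name": "jog_arm", "arguments": {"motion": [[[0,-0.1,3],[0.001,0,0],100],[[0,-0.1,5.5],[0.001,0,0],100],[[0,-0.1,7.5],[0.001,0,0],100],[[0,-0.1,8.1],[0.001,0,0],100],[[0,-0.1,8.1],[0.001,0,0],70],[[0,-0.1,8.1],[0.001,0,0],50]]}}

```text
t: 27.48
eef_pos: [0.6376, -0.0035, 0.0651]
orientation: [1.0, -0.0, 0.001, 0.0]
wrist_force: [1.4, -0.6, 0.4]
opening: 0.0517
```

Run:
```python
from h import *
a=capture("scene")
go((.637,-.0035,.063))
cv2.imwrite("pics/g1.png",zoom(a,245,170,80,95,6,2.0))
```

```text
t 27.52 eef [ 0.6376 -0.0034  0.0651] F [-0.3 -0.8  0.5] op 0.0439 turn [ 0.    -0.003 -0.   ]
(0.637, -0.0035, 0.063) -> [-0.06  0.01  0.21]
```

View pics/g1.png

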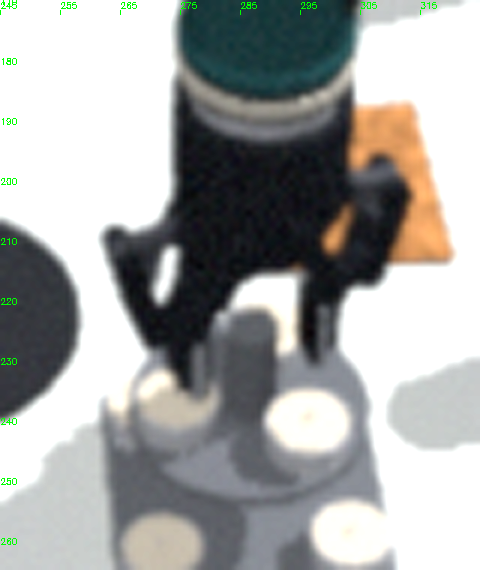

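Request:
{"name": "jog_arm", "arguments": {"motion": [[[0,0,0.1],[0,-0.003,0],35],[[0,0,0.1],[0,-0.003,0],25],[[0,0,0.1],[0,-0.003,0],0],[[0,0,0.1],[0,-0.003,0],0],[[0,0,0.1],[0,-0.003,0],0]]}}

```text
t: 28.15
eef_pos: [0.6383, -0.0031, 0.065]
orientation: [1.0, -0.0, 0.001, -0.0]
wrist_force: [0.3, 2.1, 5.0]
opening: 0.0222
```

Request:
{"name": "jog_arm", "arguments": {"motion": [[[0,0,-0.5],[0,0,0],0],[[0,0,-1.4],[0,0,0],0],[[0,0,-3],[0,0,0],0],[[0,0,-6],[0,0,0],0],[[0,0,-9],[0,0,0],0],[[0,0,-11],[0,0,0],0],[[0,0,-11],[0,0,0],0]]}}

```text
t: 29.02
eef_pos: [0.6395, -0.0034, 0.1786]
orientation: [1.0, -0.0, 0.004, 0.0]
wrist_force: [0.1, 0.1, 0.5]
opening: 0.0224
```

Run:
```python
from h import *
a=capture("scene")
go((.4495,.12,.06),(.4495,.12,.01))
cv2.imwrite("pics/g2.png",zoom(a,245,150,80,110,5,2.0))
```

```text
t 29.07 eef [ 0.6386 -0.0033  0.1764] F [-0.2  0.5 -2.5] op 0.0223 turn [ 0.    -0.004 -0.   ]
(0.4495, 0.12, 0.06) -> [-18.96 -12.33  11.56]
(0.4495, 0.12, 0.01) -> [-18.98 -12.33  16.56]
```

View pics/g2.png

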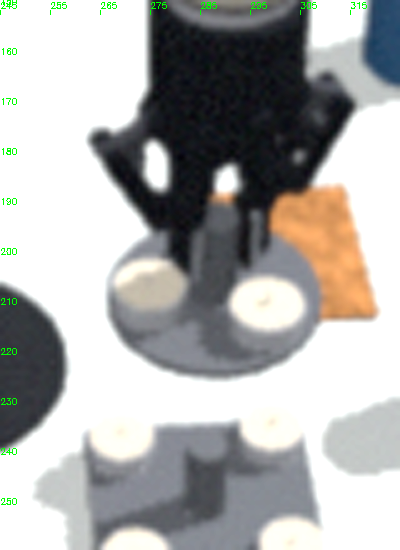

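Request:
{"name": "jog_arm", "arguments": {"motion": [[[-2.5,-1.6,0],[0,-0.004,0],0],[[-6,-4,0],[0,-0.004,0],0],[[-9.7,-6.4,0],[0,-0.004,0],0],[[-13.4,-8.8,1],[0,-0.004,0],0],[[-17,-11.2,3],[0,-0.004,0],0],[[-18.9,-12.3,6],[0,-0.004,0],0],[[-18.9,-12.3,9],[0,-0.004,0],0],[[-18.9,-12.3,11.5],[0,-0.004,0],0],[[-18.9,-12.3,13],[0,-0.004,0],0],[[-18.9,-12.3,13],[0,-0.004,0],0]]}}

```text
t: 30.32
eef_pos: [0.4487, 0.1194, 0.0438]
orientation: [1.0, -0.0, -0.002, 0.0]
wrist_force: [0.6, -0.4, -1.1]
opening: 0.0222
```

Run:
```python
from h import *
go((.450,.12,.012))
```

```text
t 30.32 eef [0.4487 0.1194 0.0438] F [ 0.6 -0.4 -1.1] op 0.0222 turn [ 0.001  0.004 -0.   ]
(0.45, 0.12, 0.012) -> [ 0.15 -0.06  3.18]
```

Request:
{"name": "jog_arm", "arguments": {"motion": [[[0.15,-0.05,1],[0.001,0.004,0],0],[[0.15,-0.05,2],[0.001,0.004,0],0],[[0.15,-0.05,2.6],[0.001,0.004,0],0],[[0.15,-0.05,2.8],[0.001,0.004,0],0],[[0.15,-0.05,2.8],[0.001,0.004,0],0]]}}

```text
t: 30.95
eef_pos: [0.4501, 0.1199, 0.0159]
orientation: [1.0, -0.0, 0.0, -0.0]
wrist_force: [1.0, 0.1, -1.7]
opening: 0.0225
```

Run:
```python
from h import *
a=capture("scene")
go((.450,.12,.01))
cv2.imwrite("pics/g3.png",zoom(a,250,140,90,90,7,2.0))
```

```text
t 31.0 eef [0.4503 0.1199 0.0161] F [-0.3  0.2 -1.1] op 0.0223 turn [-0.    -0.001 -0.   ]
(0.45, 0.12, 0.01) -> [-0.03 -0.01  0.61]
```

View pics/g3.png

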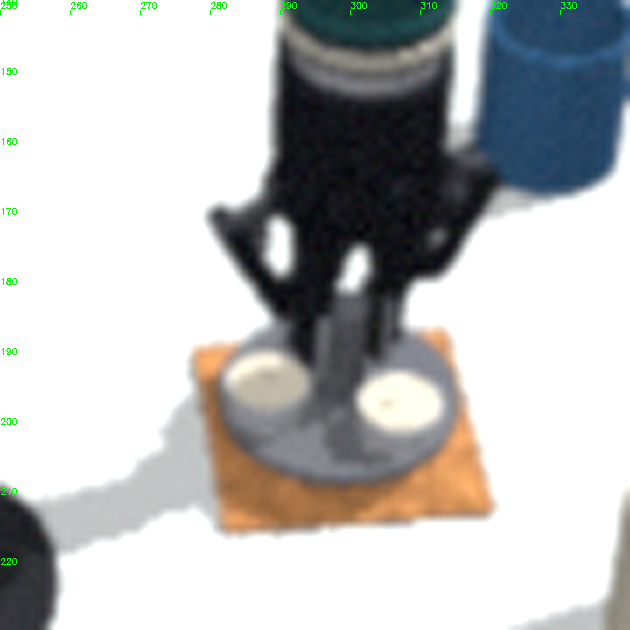

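Request:
{"name": "jog_arm", "arguments": {"motion": [[[0,0,0.3],[0,-0.001,0],0],[[0,0,0.5],[0,-0.001,0],0],[[0,0,0.6],[0,-0.001,0],0],[[0,0,0.7],[0,-0.001,0],0],[[0,0,0.7],[0,-0.001,0],0]]}}

```text
t: 31.62
eef_pos: [0.4505, 0.12, 0.0101]
orientation: [1.0, -0.0, -0.0, -0.0]
wrist_force: [-2.6, 0.5, 6.0]
opening: 0.0226
```

Contact (force +6 N at the expected height). Release.

Request:
{"name": "jog_arm", "arguments": {"motion": [[[0,0,0],[0,0,0],40],[[0,0,0],[0,0,0],60],[[0,0,0],[0,0,0],80],[[0,0,-1],[0,0,0],100],[[0,0,-4],[0,0,0],100],[[0,0,-8],[0,0,0],100],[[0,0,-12],[0,0,0],100],[[4,3,-13],[0,0,0],100],[[8,6,-13],[0,0,0],100]]}}

```text
t: 32.75
eef_pos: [0.5327, 0.0597, 0.1434]
orientation: [1.0, 0.001, 0.003, -0.0]
wrist_force: [0.7, 0.3, -0.2]
opening: 0.0856
```

Run:
```python
from h import *
a=capture("scene");b=capture("top")
cv2.imwrite("pics/g4.png",np.hstack([zoom(a,255,165,75,110,5,1.6),zoom(b,210,145,110,110,4,1.6)[:440].repeat(1,0)[:550] if 0 else cv2.resize(zoom(b,210,145,110,110,5,1.6),(550,550))[:, :400]]))
go((.637,-.003,.003))
```

```text
t 32.85 eef [0.5335 0.0571 0.1406] F [-1.7  0.4  0. ] op 0.0854 turn [ 0.001 -0.002 -0.004]
(0.637, -0.003, 0.003) -> [10.34  5.95 13.79]
```

View pics/g4.png

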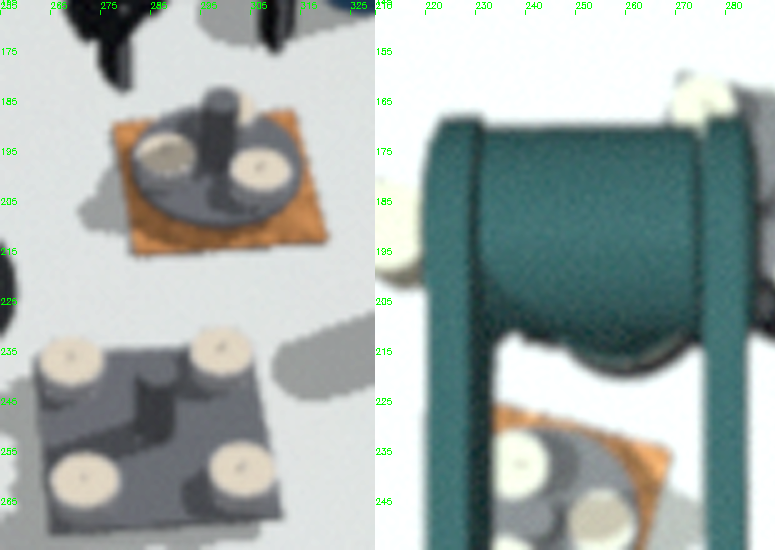

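Run:
```python
from h import *
print("t3",ray("scene",(299,184.6),.075),"t4",ray("scene",(286.6,239.2),.07))
c=[ray("scene",p,.016)[:2] for p in((262.2,237),(265,271),(311.5,268.5),(305.5,234.5))];print(sum(c)/4)
for p in ((.45,.12,.075),(.637,-.003,.07)):print(proj("scene",p))
```

```text
t3 [0.44956923 0.12009085 0.075     ] t4 [ 0.63925399 -0.0025521   0.07      ]
[ 0.64084316 -0.00309133]
[299.02993962 184.69257727]
[286.13342218 238.67101218]
```

Request:
{"name": "jog_arm", "arguments": {"motion": [[[3,2,0],[0.001,-0.002,-0.004],100],[[7,4,1],[0.001,-0.002,-0.004],100],[[10.6,5.9,3],[0.001,-0.002,-0.004],100],[[10.6,5.9,5],[0.001,-0.002,-0.004],100],[[10.6,5.9,5.5],[0.001,-0.002,-0.004],100],[[10.6,5.9,5.5],[0.001,-0.002,-0.004],100]]}}

```text
t: 33.6
eef_pos: [0.6384, -0.0014, 0.0861]
orientation: [1.0, 0.0, -0.0, -0.0]
wrist_force: [-0.3, -0.2, 0.6]
opening: 0.0852
```

Run:
```python
from h import *
go((.639,-.003,.003))
```

```text
t 33.6 eef [ 0.6384 -0.0014  0.0861] F [-0.3 -0.2  0.6] op 0.0852 turn [-0.     0.001  0.001]
(0.639, -0.003, 0.003) -> [0.07 0.16 8.31]
```

Request:
{"name": "jog_arm", "arguments": {"motion": [[[0,0.15,3],[0,0.001,0.001],100],[[0,0.15,5.5],[0,0.001,0.001],100],[[0,0.15,7.5],[0,0.001,0.001],100],[[0,0.15,8.2],[0,0.001,0.001],100],[[0,0.15,8.3],[0,0.001,0.001],70],[[0,0.15,8.3],[0,0.001,0.001],50]]}}

```text
t: 34.35
eef_pos: [0.6392, -0.003, 0.0044]
orientation: [1.0, -0.0, 0.001, 0.0]
wrist_force: [0.3, -0.3, 0.0]
opening: 0.0517
```

Run:
```python
from h import *
a=capture("scene")
go((.639,-.003,.003))
cv2.imwrite("pics/h1.png",zoom(a,245,180,80,100,6,2.0))
```

```text
t 34.4 eef [ 0.6392 -0.003   0.0045] F [-0.1  0.   0.2] op 0.0439 turn [ 0.    -0.003 -0.   ]
(0.639, -0.003, 0.003) -> [-0.02 -0.    0.15]
```

View pics/h1.png

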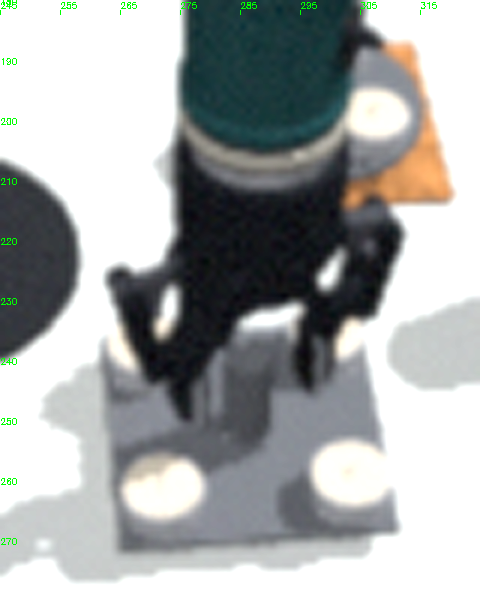

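Request:
{"name": "jog_arm", "arguments": {"motion": [[[0,0,0.1],[0,-0.003,0],35],[[0,0,0.1],[0,-0.003,0],25],[[0,0,0.1],[0,-0.003,0],0],[[0,0,0.1],[0,-0.003,0],0],[[0,0,0.1],[0,-0.003,0],0]]}}

```text
t: 35.02
eef_pos: [0.64, -0.0028, 0.0044]
orientation: [1.0, -0.0, 0.001, 0.0]
wrist_force: [0.1, 1.4, 4.9]
opening: 0.0226
```

Request:
{"name": "jog_arm", "arguments": {"motion": [[[0,0,-0.5],[0,0,0],0],[[0,0,-1.5],[0,0,0],0],[[0,0,-4],[0,0,0],0],[[0,0,-7],[0,0,0],0],[[0,0,-10],[0,0,0],0],[[0,0,-11],[0,0,0],0],[[0,0,-11],[0,0,0],0]]}}

```text
t: 35.9
eef_pos: [0.6399, -0.0029, 0.1146]
orientation: [1.0, -0.0, 0.001, 0.0]
wrist_force: [-0.7, 0.7, -2.7]
opening: 0.0228
```

Run:
```python
from h import *
a=capture("scene")
go((.466,-.109,.06),(.466,-.109,.01))
cv2.imwrite("pics/h2.png",zoom(a,195,140,130,120,5,2.0))
im=cv2.cvtColor(a,cv2.COLOR_RGB2GRAY)
```

```text
t 35.95 eef [ 0.6392 -0.0028  0.1133] F [ 1.   0.7 -4. ] op 0.0228 turn [-0.  0. -0.]
(0.466, -0.109, 0.06) -> [-17.32  10.62   5.33]
(0.466, -0.109, 0.01) -> [-17.32  10.62  10.33]
```

View pics/h2.png

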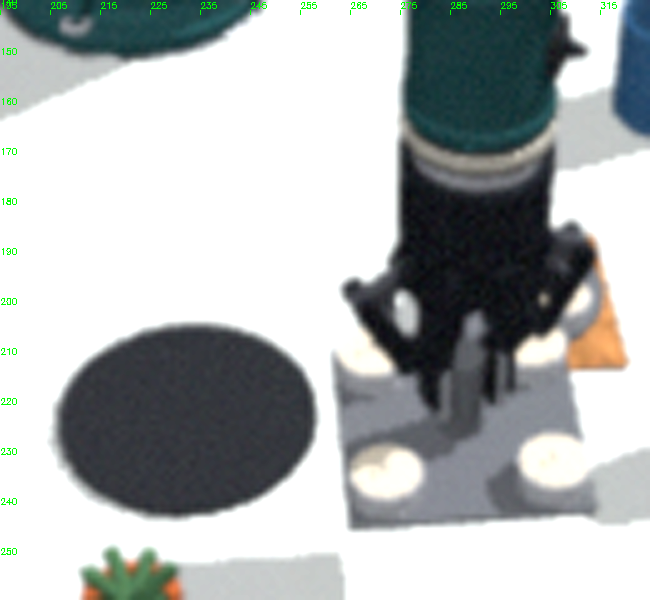

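Request:
{"name": "jog_arm", "arguments": {"motion": [[[-2.5,1.5,0],[0,0,0],0],[[-6,3.7,0],[0,0,0],0],[[-9.5,5.8,0],[0,0,0],0],[[-13,8,0.5],[0,0,0],0],[[-16,9.8,1.5],[0,0,0],0],[[-17.3,10.6,3],[0,0,0],0],[[-17.3,10.6,5],[0,0,0],0],[[-17.3,10.6,7],[0,0,0],0],[[-17.3,10.6,7.5],[0,0,0],0],[[-17.3,10.6,7.5],[0,0,0],0]]}}

```text
t: 37.2
eef_pos: [0.4654, -0.1085, 0.0373]
orientation: [1.0, -0.0, -0.001, -0.0]
wrist_force: [-0.1, 0.3, -2.0]
opening: 0.0224
```

Run:
```python
from h import *
a=capture("scene")
go((.466,-.109,.01))
cv2.imwrite("pics/h3.png",zoom(a,195,150,90,100,6,2.0))
```

```text
t 37.25 eef [ 0.4661 -0.1088  0.0382] F [ 0.6 -0.5 -3.4] op 0.0226 turn [-0.     0.001  0.   ]
(0.466, -0.109, 0.01) -> [-0.01  0.02  2.82]
```

View pics/h3.png

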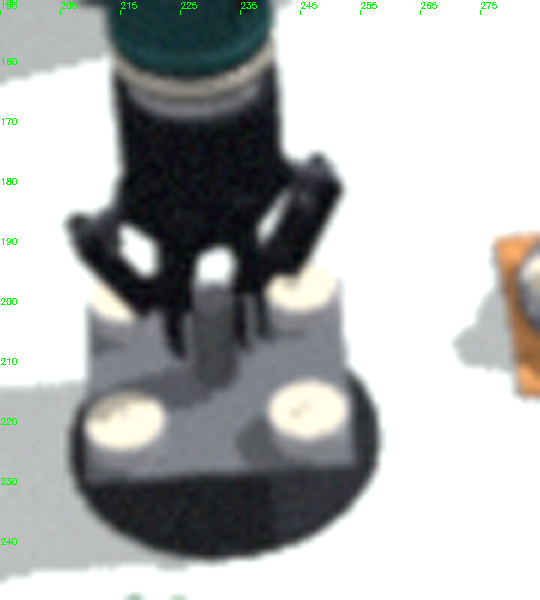

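Request:
{"name": "jog_arm", "arguments": {"motion": [[[0,0,0.8],[0,0.001,0],0],[[0,0,1.6],[0,0.001,0],0],[[0,0,2.2],[0,0.001,0],0],[[0,0,2.5],[0,0.001,0],0],[[0,0,2.6],[0,0.001,0],0],[[0,0,2.7],[0,0.001,0],0],[[0,0,2.75],[0,0.001,0],0]]}}

```text
t: 38.12
eef_pos: [0.4663, -0.1088, 0.0109]
orientation: [1.0, -0.0, 0.0, -0.0]
wrist_force: [0.4, -0.1, -2.3]
opening: 0.0224
```

Request:
{"name": "jog_arm", "arguments": {"motion": [[[0,0,0.1],[0,0,0],0],[[0,0,0.15],[0,0,0],0],[[0,0,0.15],[0,0,0],0]]}}

```text
t: 38.5
eef_pos: [0.4666, -0.1089, 0.0104]
orientation: [1.0, -0.0, 0.001, 0.0]
wrist_force: [-2.8, 0.6, 4.9]
opening: 0.0225
```

Contact. Release and retreat to a clear pose.

Request:
{"name": "jog_arm", "arguments": {"motion": [[[0,0,0],[0,0,0],40],[[0,0,0],[0,0,0],60],[[0,0,0],[0,0,0],80],[[0,0,-1],[0,0,0],100],[[0,0,-4],[0,0,0],100],[[0,0,-9],[0,0,0],100],[[0,0,-14],[0,0,0],100],[[0,0,-19],[0,0,0],100],[[-3,2,-22],[0,0,0],100],[[-7,2,-23],[0,0,0],100]]}}

```text
t: 39.75
eef_pos: [0.3967, -0.1301, 0.2437]
orientation: [1.0, -0.0, 0.003, 0.002]
wrist_force: [-0.6, 0.6, -0.4]
opening: 0.0854
```

Run:
```python
from h import *
go((.25,-.4,.24))
```

```text
t 39.75 eef [ 0.3967 -0.1301  0.2437] F [-0.6  0.6 -0.4] op 0.0854 turn [ 0.003 -0.006 -0.   ]
(0.25, -0.4, 0.24) -> [-14.66  27.     0.36]
```

Request:
{"name": "jog_arm", "arguments": {"motion": [[[-2,4,-2],[0,0,0],100],[[-5,8,-3],[0,0,0],100],[[-8,12.5,-3],[0,0,0],100],[[-11,17,-3],[0,0,0],100],[[-14,21.5,-3],[0,0,0],100],[[-17,26,-3],[0,0,0],100],[[-20,31,-3],[0,0,0],100],[[-21,34,-3],[0,0,0],100],[[-21,34,-3],[0,0,0],100]]}}

```text
t: 40.88
eef_pos: [0.1851, -0.4712, 0.2729]
orientation: [1.0, -0.002, 0.003, 0.001]
wrist_force: [0.7, 1.1, -0.1]
opening: 0.0857
```

Run:
```python
from h import *
a=capture("scene");b=capture("top")
cv2.imwrite("pics/i1.png",zoom(a,105,150,300,140,2,1.6)); cv2.imwrite("pics/i2.png",zoom(b,120,140,340,150,2,1.6))
cv2.imwrite("pics/i3.png",np.hstack([zoom(a,195,180,70,70,5,2),zoom(a,105,200,85,70,5,2)]))
go()
for n in("scene0","top0"):
    o=cv2.imread(f"pics/{n}.png")[:,:,::-1];c=a if n[0]=="s" else b
    for k,(x,y) in dict(pil=(346,220) if n[0]=="s" else (214,191),suc=(222,262) if n[0]=="s" else(350,186)).items():
        print(n,k,np.abs(o[y-14:y+14,x-9:x+9].astype(int)-c[y-14:y+14,x-9:x+9]).mean())
```

```text
t 40.98 eef [ 0.1864 -0.4696  0.2738] F [-0.1  0.4  0.4] op 0.0853 turn [ 0.003 -0.006 -0.001]
scene0 pil 2.35978835978836
scene0 suc 6.633597883597884
top0 pil 3.4695767195767195
top0 suc 12.281746031746032
```

View pics/i1.png

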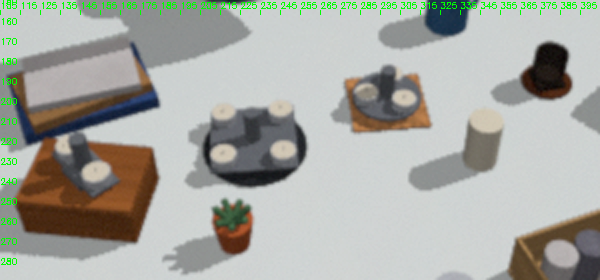

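View pics/i2.png

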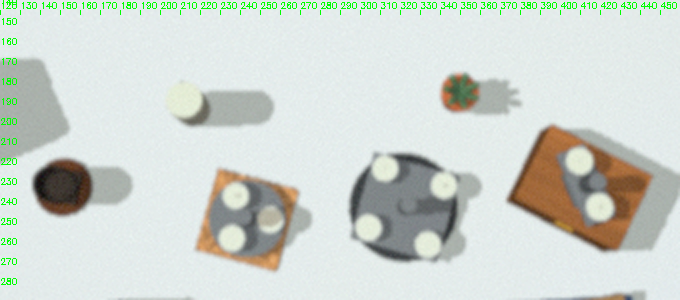

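View pics/i3.png

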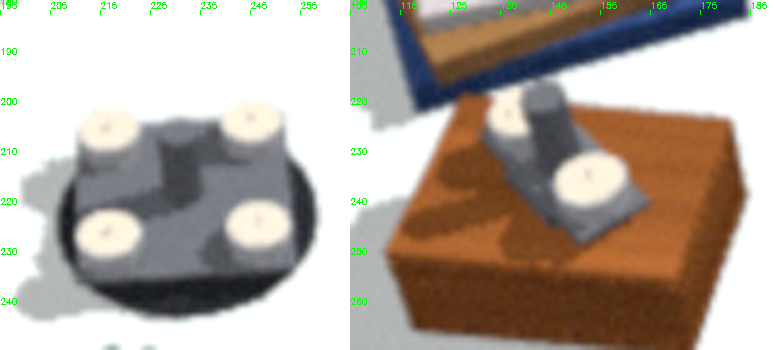

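Run:
```python
from h import *
b=capture("top");a=capture("scene")
h=cv2.cvtColor(b,cv2.COLOR_RGB2HSV).astype(int)
m=((h[...,2]>135)&(h[...,1]>20)&(h[...,1]<75)&(h[...,0]<45)).astype(np.uint8)
k,l,st,ce=cv2.connectedComponentsWithStats(m)
for s,c in zip(st[1:],ce[1:]):
    if s[4]>40 and 130<c[0]<450 and 150<c[1]<280: print(s[4],np.round(c,1),np.round(ray("top",c,.038 if c[0]<370 else .1),4)[:2])
print("slate scene stem",ray("scene",(231,205.8+.5),.076),"box stem",ray("scene",(143.8,219),.138))
print("top votive rim",ray("top",(150.5,232),.067), "coaster top est .4944 .3912")
cv2.imwrite("pics/j.png",np.hstack([zoom(b,125,205,60,60,6,3),zoom(b,380,195,70,60,6,1.6)]))
```

```text
195 [211.7 189.3] [0.6177 0.2109]
80 [409.7 219.9] [ 0.5173 -0.3434]
44 [341.3 232.1] [ 0.4903 -0.1626]
59 [419.6 243.1] [ 0.4536 -0.3674]
slate scene stem [ 0.46596683 -0.10762719  0.076     ] box stem [ 0.48933931 -0.35355226  0.138     ]
top votive rim [0.49277995 0.37538338 0.067     ] coaster top est .4944 .3912
```

View pics/j.png

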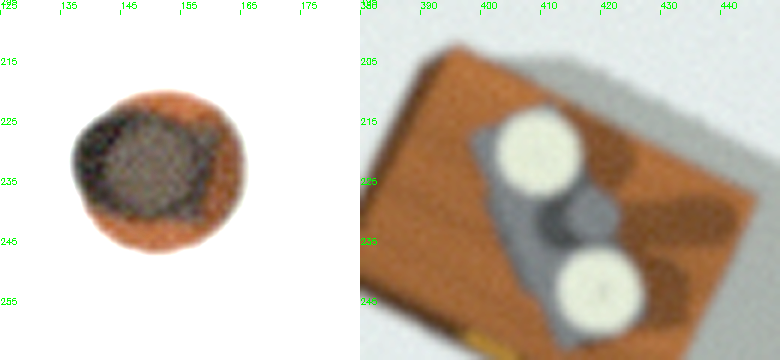

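Run:
```python
from cell import *
print(close_job(), state()["t"])
```

```text
the job is handed in; nothing more can be done
the job is handed in; nothing more can be done
```

I took the stack apart from the top down: votive to the coaster, two-cup tier to the box lid, three-cup tier to the cork, four-cup tier to the slate. Each piece was lowered until the wrist felt light contact (about 5–6 N) and only then released. The job was handed in at about 41 s, with the arm clear.

**Final checks:** Both views show all four pieces upright. The scene camera puts the tier stems within about 2 mm of their places' centres. The votive looks within about 4 mm of the coaster's centre. The pillar and succulent show no visible movement; the succulent's pixels did change, which I put down to the stack's shadow leaving it.

**Disagreements:**
- **Reported height:** The tool height reads about 34.5 mm too low. A touch on the bare table showed it, and I corrected for it throughout.
- **Camera offset:** The two cameras differ by 6–8 mm in x. I used the scene camera because it matched the gripper's position.
- **Two-cup tier:** The top view puts it about 3 mm off the lid's centre, where the scene camera says about 1 mm.
- **Votive:** One quick top-view reading of the rim was about 16 mm off. It came from a badly judged rim centre; a closer look at the rim fitted the coaster.

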